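# Carry a bracket's slope to the filing rest with a bevel

## Robot

A 6-joint arm with a two-finger parallel gripper is mounted at the origin on the work surface. World frame = base frame: x ahead of the robot, y to its left, z up, the work surface at z = 0. Lengths are in mm, angles in rad, forces in N, time in s.
With the tool pointing down it reaches from about 350 to 975 mm from the base axis. Payload 7.1 kg.
Tool frame: the origin (TCP) lies at the very end of the fingers, on their centre line; the grasp point (between the pads) lies tcp_to_grasp behind it (tcp_to_grasp is the distance from the TCP to the grasp point, in mm); z points along the fingers, x is the direction in which the jaws open and shut, and the axes are right-handed (so a half turn about z gives the same grasp; the last joint's range is limited). The gripper opens to 88 mm and grips with 3 to 60 N. Pads are 20 mm wide; open, the fingers measure 115 mm over their backs; the gripper's body (75 mm by 178 mm) begins 61 mm behind the grasp point.
Start: joints at [-1.246, 0.423, 1.63, -0, 1.089, -0.019], TCP at [210.684, -588.402, 193.075] pointing down, gripper open.
Joint ranges: [-3, 3], [-0.9, 2.11], [0.09, 2.58], [-1.31, 4.45], [0.11, 2.69], [-2.54, 2.54]. Speed limits (rad/s): [2.39, 2.39, 3.01, 3.14, 3.14, 3.14].

## Interface

Orientations are given as a rotation vector (axis times angle).
In Python, from workcell import get_obs, get_image, close_job, recognise, mark_of, tcp_to_grasp gives the robot as it stands. The module is installed in compiled form; this text tells all that it offers.
- The arm moves only by the tool move_arm, never from a script. Its argument "motion" is a list of rows, each a list of 7 numbers: the shift along the world's x, y, z in mm, then the turn, a rotation vector about the world's x, y, z in rad, then the finger opening in mm, from 0 to 87.8. A call has 1 to 5 rows; each row is the pose to reach, as a shift and turn from the pose commanded when the call began; what a row does not reach only later rows make up. A row lasts 1/12 s, in which the tool goes at most 41.7 mm and 7.16 degrees, less where a joint would pass 70% of its speed; a pose out of reach is approached as far as the arm can. A call with a gripper value outside its range is refused whole. The fingers move at their own pace and stop on an object; the grip force is fixed at half the most. Time passes only in rows, so rows that repeat a pose let the fingers close. It gives the time, the measured TCP pose, the force and the opening at its end, in the units of the state.
- get_obs(): the state, without advancing time (a new reading comes with each control period).
- get_image(name): name is "scene" or "top" or "wrist"; returns a dict with "color" (480x640x3 uint8, red, green, blue), "mtx" (3x3 intrinsics, pixels), "k1" (the pictures are not rectified: a ray, as slopes to the right and down, at radius r is drawn at 1 + k1 r^2 times it, then the intrinsics apply), "camera_from_world" (4x4, takes a point from world to camera coordinates). Camera axes: x right, y up, looking along -z (the intrinsics and any distortion apply to the point x, -y, -z); pixel columns grow to the right and rows downward; lengths in mm; the calibration is good to about 2 mm. A picture is of the moment at which its call begins. There is no depth.
- close_job(): hands the job in, once; it reports no verdict.
Trained networks look in a picture, given as the dict that the camera call returned (one of the last four; its "shot" number tells which), for a name from the list of things; names that differ only in an ending like _2 or _b are one class to them, and where a whole thing is asked for, a point or a joint stands for the part that bears it (a point fixed in the world has none). Each returns a list of dicts, best first, with "p" (0 to 1); they miss things now and then, are a little off and sometimes report something else, mostly with a low value. They report only what shows in the picture. A call takes as long as a camera call. They do not tell look-alikes from the thing itself.
- recognise(picture, label): "bbox" ([centre column, centre row, width, height] in pixels, round what is visible of it).
- mark_of(picture, label): "location" ([row, column] in pixels: a listed point, or the origin of a listed thing).
The state is a dict: "t": time; "qpos": joint angles; "qvel": joint speeds; "joint_torque": joint torques, N m; "ee_pos": TCP position; "orientation": TCP orientation; "ft_force": force on the tool from outside, world axes, zero at the start; "moment": the same for the moment, N m; "width": finger opening in mm.
Only numpy, scipy, OpenCV 4.12 (cv2) and the standard library are available. Lean on these libraries where they do the work, as an engineer would, in place of code of your own. Each camera call takes 0.05 s, during which the arm holds its last target. There are 200 camera calls.

## Task

Slide the hinged bevel home in the corner of the brass pattern bracket, stock flush on the straight face and blade flush on the sloping arm, press it there along the straight face with about 8 N, let go, and push its lock button fully down. Then slide the locked bevel home in the corner of the steel filing rest in the same way, so that its blade swings the guide bar to the same slope, press it with about 8 N again and leave it there. Never press bracket or rest with more than 25 N, keep the fingers off the guide bar, and leave the other things alone.

Things in the scene. Friction and masses are not known exactly. Their poses are not given: they have to be found in the camera images.
- bevel_grip (a point): centre of the upright grip rib on the loose bevel's dark wooden stock (bar 24 x 124 mm, top 22 mm up, its front 14 mm undercut 9 mm; 0.4 kg). The rib is 14 mm thick (x), 46 mm long (y) and stands from 22 to 56 mm above the bench, this point at 39 mm. Axes are the stock's: y along it from the pivot to its far end, x out of its working face (the side that goes against a part), z up
- bevel_corner (a point): the bevel's inner corner, on the blade's pivot axis, at bench height: on the plane of the stock's working face and the line of the blade's working edge; 12 mm in +x and 62 mm in -y from the rib's centre. Axes as the grip's. The stock spans 110 mm in +y, 14 mm in -y and 24 mm in -x of it
- blade_edge (a point): middle of the steel blade's working edge, 55 mm from the pivot; x runs along the blade from the pivot, y out of the edge. Blade 110 mm long and 14 mm behind the pivot, 14 wide, 6 thick, 2 mm above the bench, under the stock. Unlocked it swings stiffly (0.025 N m) and starts too far closed: sliding the stock in its +y along a straight face opens it on the slope. Locked it outholds the guide bar
- lock_top (a point): centre of the top of the brass lock button, 24 mm across on a 36 mm cap, on the pivot axis, 40 mm above the bench when up (unlocked). It is pushed straight down 4 mm until it meets a solid stop, and stays down; it moves at about 5 N, and a firm push of 17 N at the stop clamps the blade
- lock (a joint): travel of the lock button (m): 0 up and unlocked, 0.004 fully down and locked
- pattern_corner (a point): corner of the brass pattern bracket (fixed, 15 mm tall) at bench height, where straight face and sloping arm meet. y runs along the straight face, 100 mm long from here in +y, the metal on its +x side; z up. The bevel is home when its inner corner is here, its axes parallel to these and its blade along the arm
- slope_edge (a point): middle of the outer face of the bracket's sloping arm, 100 mm long, 12 mm thick, 15 mm tall, solid with the bracket, with a low foot (7 mm) 12 mm back past the corner that goes under the stock's undercut. x runs along the arm away from the corner; the outer face looks to its -y. It opens 0.15 to 0.5 rad past square from the straight face
- rest_corner (a point): corner of the steel filing rest (fixed), laid out like the bracket: straight face 100 mm long from here in +y, 15 mm tall, metal on its +x side; the guide bar's hinge is on this point. From 40 mm behind the face stands a dark block 20 mm tall with screw heads up to 26 mm. Its axes are parallel to the bracket's
- guide_edge (a point): middle of the outer face of the rest's dark guide bar, 100 mm long, 12 mm thick, 15 mm tall, with a low foot like the arm's. x runs along it away from its hinge; the outer face looks to its -y. The hinge is stiff (0.06 N m) and stays as left; it starts 0.65 to 0.85 rad past square, wider than the pattern's arm, so the locked blade pushes it closed as the stock slides along the face in +y
- loupe: a black watchmaker's eyeglass, an open cone 38 mm across and 32 mm tall; a bystander, to be left alone; origin under its centre
- wheel: a toothed brass clock wheel lying flat, 48 mm across, 17 mm tall with its arbor; a bystander, to be left alone; origin under its centre
- driver: a small screwdriver lying down, 130 mm long, under 30 mm tall; a bystander, to be left alone; origin under its centre
- casering: a steel watch-case ring 44 mm across, 9 mm tall; a bystander, to be left alone; origin under its centre
- graver: a graver with a pale wooden handle, lying, 160 mm long, 12 mm tall; a bystander, to be left alone; origin under its handle's end, its x axis running along it
- oilpot: an amber glass oil pot, 40 mm across, 28 mm tall; a bystander, to be left alone; origin under its centre
- movement: a brass watch movement in a grey holder, 48 mm across, 14 mm tall; a bystander, to be left alone; origin under its centre
- slope: the bracket's sloping arm (see slope_edge): origin at the bracket's corner, same axes as slope_edge
- guide: the guide bar itself (see guide_edge): origin on its hinge at the rest's corner
- bevel: the whole bevel; same point and axes as bevel_corner
- pattern: the whole bracket; same point and axes as pattern_corner
- rest: the whole filing rest; same point and axes as rest_corner
Mind the look-alikes: they are no part of the job. Leave any red look-alike of the bevel alone. Of the things shaped like the pattern, the brass one is meant.

How it is judged:
By the outcome, as a careful person would: the job done as asked, in the order asked, and still so for the second after the job is handed in, with the robot touching nothing.
It also fails if it takes over 67 s, if anything falls off the work surface, if the arm or the gripper's body presses on something with over 40 N, if the wrist force passes 120 N, or if a joint passes its speed limit or range.

## Working session

There is one attempt and no reset: what is moved stays moved. The work goes in short steps, Python scripts to look and compute and a tool call to move; the robot and the scene stay as the last step left them, time stands still between calls to the robot, and variables do not carry over. Pictures are saved under pics/ and viewed, about 8 in all and at most 12, crops included, and the job is handed in when it is done.

Besides the shell and the picture viewer there is one more tool, called after ">>>" as name(argument=value, ...) on one line, values as JSON. move_arm: Moves the arm, as the interface text tells. Its arguments: {"type":"object","properties":{"motion":{"type":"array"}},"required":["motion"]}

```bash
mkdir -p pics; cat > h.py <<'E'
import numpy as np, cv2
from workcell import get_obs, get_image, close_job, recognise, mark_of, tcp_to_grasp
def ray(im,row,col):
    K=np.array(im["mtx"]);d=np.array([im["k1"],0,0,0,0.])
    u=cv2.undistortPoints(np.array([[[col,row]]],float),K,d)[0,0]
    T=np.array(im["camera_from_world"]);R=T[:3,:3];c=-R.T@T[:3,3]
    return c,R.T@np.array([u[0],-u[1],-1.])
def at(im,row,col,z):
    c,v=ray(im,row,col);return (c+v*(z-c[2])/v[2])
def px(im,p):
    T=np.array(im["camera_from_world"]);q=T[:3,:3]@np.array(p,float)+T[:3,3]
    u=np.array([q[0],-q[1]])/-q[2];u=u*(1+im["k1"]*(u@u))
    k=np.array(im["mtx"]);return k[0,0]*u[0]+k[0,2],k[1,1]*u[1]+k[1,2]
def save(im,name,crop=None,s=1):
    a=im["color"][...,::-1]
    if crop: a=a[crop[1]:crop[3],crop[0]:crop[2]]
    cv2.imwrite("pics/"+name,cv2.resize(a,None,fx=s,fy=s,interpolation=cv2.INTER_CUBIC))
E
python3 - <<'E'
from h import *
np.set_printoptions(precision=1,suppress=True)
print(tcp_to_grasp, get_obs())
Z=dict(bevel_grip=39,bevel_corner=0,blade_edge=5,lock_top=40,pattern_corner=0,slope_edge=8,rest_corner=0,guide_edge=8)
ims={n:get_image(n) for n in("top","scene")}
for n,im in ims.items():
    save(im,n+"0.png")
    T=np.array(im["camera_from_world"]);print(n,"cam",-T[:3,:3].T@T[:3,3])
    for l,z in Z.items():
        for m in mark_of(im,l)[:3]:
            print(l,round(m["p"],2),np.round(m["location"]),at(im,*m["location"],z))
E
```

```text
18.700000000000003 {'t': 0.0, 'qpos': array([-1.2,  0.4,  1.6,  0. ,  1.1, -0. ]), 'qvel': array([-0., -0.,  0.,  0., -0.,  0.]), 'joint_torque': array([  0. , -54.5, -27.4,   0.1,   0. ,  -0. ]), 'ee_pos': array([ 210.5, -587.8,  192.3]), 'orientation': array([-2.6,  1.8,  0. ]), 'ft_force': array([ 0.1, -0.2, -0.7]), 'moment': array([-0. , -0.1, -0. ]), 'width': 87.73804824235883}
top cam [ 407.9   80.9 1006.4]
bevel_grip 0.91 [266. 302.] [450.7  86.   39. ]
bevel_corner 0.65 [378. 210.] [201.1 282.8   0. ]
bevel_corner 0.6 [270. 333.] [446.2  16.7   0. ]
blade_edge 0.56 [246. 330.] [499.6  25.5   5. ]
blade_edge 0.54 [354. 205.] [256.1 294.9   5. ]
lock_top 0.58 [269. 332.] [446.1  23.3  40. ]
lock_top 0.4 [384. 203.] [198.4 289.6  40. ]
pattern_corner 0.83 [187. 210.] [627.6 300.1   0. ]
pattern_corner 0.82 [217. 274.] [561.3 151.8   0. ]
slope_edge 0.62 [268. 334.] [451.   15.3   8. ]
slope_edge 0.57 [196. 288.] [608.3 121.8   8. ]
slope_edge 0.49 [167. 208.] [671.9 304.7   8. ]
rest_corner 0.59 [246. 452.] [ 506.9 -254.3    0. ]
rest_corner 0.28 [245. 330.] [501.2  24.2   0. ]

[... 165 characters left out ...]
50.3  39. ]
bevel_corner 0.83 [238. 325.] [446.   18.2   0. ]
bevel_corner 0.63 [233. 501.] [195.3 277.4   0. ]
blade_edge 0.95 [255. 306.] [507.9  23.7   5. ]
blade_edge 0.53 [247. 490.] [253.2 280.5   5. ]
blade_edge 0.3 [313. 315.] [597.4 125.1   5. ]
lock_top 0.59 [222. 323.] [445.2  12.1  40. ]
lock_top 0.45 [224. 507.] [210.1 285.   40. ]
pattern_corner 0.72 [312. 345.] [559.2 159.2   0. ]
pattern_corner 0.67 [389. 387.] [627.4 296.    0. ]
pattern_corner 0.6 [312. 208.] [715.5 -16.1   0. ]
slope_edge 0.92 [316. 317.] [602.3 132.4   8. ]
slope_edge 0.88 [414. 370.] [678.9 300.6   8. ]
rest_corner 0.82 [196. 212.] [ 512.9 -249.1    0. ]
guide_edge 0.69 [189. 188.] [ 538.4 -299.8    8. ]
```

View pics/top0.png

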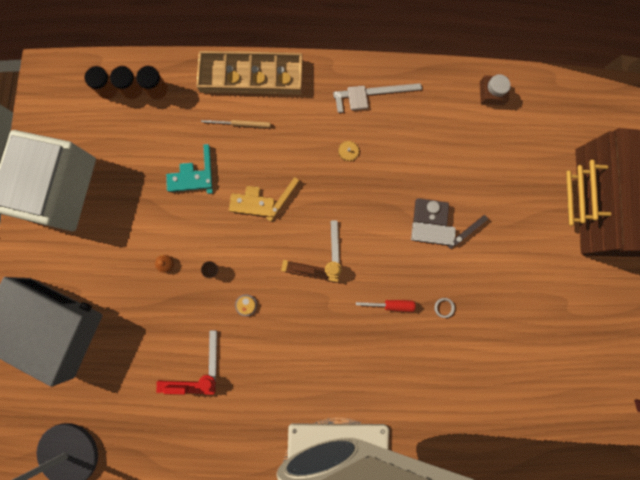

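View pics/scene0.png

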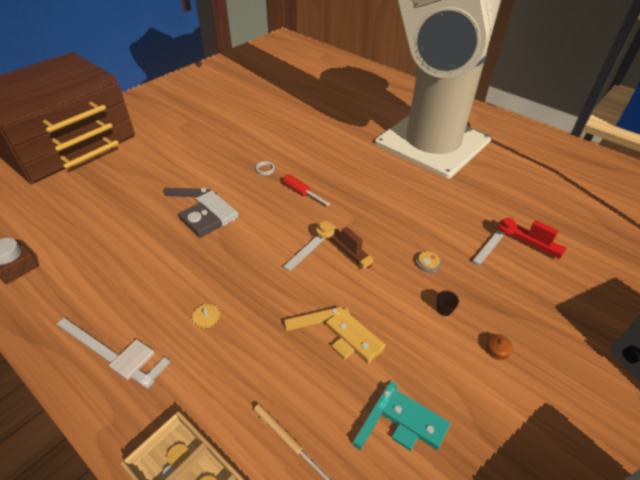

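The top view shows:
- brass bracket: corner near (272,217)
- dark bevel: lock near (333,270), with its blade pointing up
- filing rest: near (435,235), hinge at about (457,243)
- look-alikes to avoid: the teal bracket and the red bevel

Next I'll move over the bevel and look with the wrist camera.

>>> move_arm(motion=[[12, 34, 4, 0, 0, 0.05, 87], [36, 100, 9, 0, 0, 0.15, 87], [60, 167, 15, 0, 0, 0.25, 87], [60, 167, 15, 0, 0, 0.25, 87], [60, 167, 15, 0, 0, 0.25, 87]])

```text
t: 1.32
ee_pos: [271.1, -417.2, 208.1]
orientation: [-2.774, 1.471, 0.002]
ft_force: [-0.4, -0.3, -0.5]
width: 87.2
```

>>> move_arm(motion=[[60, 167, 15, 0, 0, 0.25, 60], [60, 167, 15, 0, 0, 0.25, 60], [60, 167, 15, 0, 0, 0.25, 60], [60, 167, 15, 0, 0, 0.25, 60], [60, 167, 15, 0, 0, 0.25, 60]])

```text
t: 1.73
ee_pos: [331.2, -250.3, 223.5]
orientation: [-2.936, 1.113, -0.0]
ft_force: [-0.3, -0.1, 0.4]
width: 60.8
```

>>> move_arm(motion=[[60, 167, 15, 0, 0, 0.25, 60], [60, 167, 15, 0, 0, 0.25, 60], [60, 167, 15, 0, 0, 0.25, 60], [60, 167, 15, 0, 0, 0.25, 60], [60, 167, 15, 0, 0, 0.25, 60]])

```text
t: 2.15
ee_pos: [392.1, -83.5, 238.9]
orientation: [-3.053, 0.737, -0.003]
ft_force: [0.2, -0.7, -0.2]
width: 60.2
```

>>> move_arm(motion=[[60, 167, 15, 0, 0, 0.25, 60], [60, 167, 15, 0, 0, 0.25, 60], [60, 167, 15, 0, 0, 0.25, 60], [60, 167, 15, 0, 0, 0.25, 60], [60, 167, 15, 0, 0, 0.25, 60]])

```text
t: 2.57
ee_pos: [452.7, 84.0, 254.0]
orientation: [-3.12, 0.351, -0.004]
ft_force: [-0.8, -1.5, -0.3]
width: 59.7
```

```bash
cat >> h.py <<'E'
np.set_printoptions(precision=2,suppress=True)
Z=dict(bevel_grip=39,bevel_corner=0,blade_edge=5,lock_top=40,pattern_corner=0,slope_edge=8,rest_corner=0,guide_edge=8)
def marks(im,ls,k=2):
    for l in ls:
        for m in mark_of(im,l)[:k]:
            print(l,round(m["p"],2),np.round(m["location"]),at(im,*m["location"],Z[l]))
def st():
    o=get_obs();R=cv2.Rodrigues(o["orientation"])[0]
    print("t",round(o["t"],2),"pos",o["ee_pos"],"yaw",np.arctan2(R[1,0],R[0,0]),"tilt",R[:,2],"F",o["ft_force"],"w",o["width"])
E
python3 - <<'E'
from h import *
st()
im=get_image("wrist");save(im,"w1.png")
T=np.array(im["camera_from_world"]);print("cam",-T[:3,:3].T@T[:3,3],"fwd",-T[2,:3])
marks(im,["bevel_grip","bevel_corner","blade_edge","lock_top","pattern_corner","slope_edge"])
E
```

```text
t 2.57 pos [452.66  84.03 254.05] yaw -0.22397098766094406 tilt [ 0.  0. -1.] F [-0.78 -1.53 -0.25] w 59.732722104893696
cam [468.01 154.17 446.44] fwd [-0.06 -0.26 -0.96]
bevel_grip 0.82 [205. 305.] [443.67  83.57  39.  ]
bevel_grip 0.41 [115. 396.] [552.37 151.95  39.  ]
bevel_corner 0.91 [251. 322.] [448.5   18.45  -0.  ]
bevel_corner 0.68 [66. 28.] [194.95 282.92   0.  ]
blade_edge 0.85 [241. 365.] [499.96  20.79   5.  ]
blade_edge 0.68 [50. 78.] [252.56 284.59   5.  ]
lock_top 0.82 [258. 321.] [447.2   22.98  40.  ]
lock_top 0.22 [436. 301.] [ 372.56 -197.35   40.  ]
pattern_corner 0.55 [113. 395.] [559.27 153.91   0.  ]
slope_edge 0.93 [128. 439.] [601.03 127.45   8.  ]
```

View pics/w1.png

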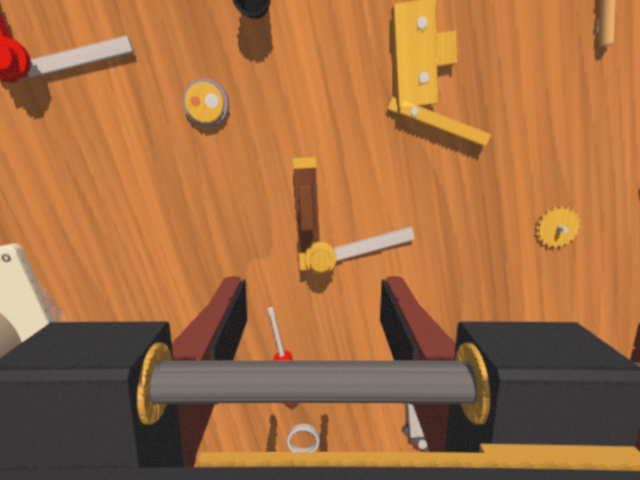

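The wrist view shows the bevel stock from (304,162) to the lock at (320,257), with the blade running to (412,235). The bracket's straight face is its left edge, (394,5) to (398,105), and its arm runs to (488,138). I'll enlarge that view and overlay wireframes to get the yaw.

```bash
cat >> h.py <<'E'
def fr(o,yaw,p):
    c,s=np.cos(yaw),np.sin(yaw);return (o[0]+c*p[0]-s*p[1],o[1]+s*p[0]+c*p[1],p[2])
def draw(img,im,o,yaw,polys,crop,s,col):
    for P in polys:
        q=np.array([px(im,fr(o,yaw,p)) for p in P]);q=((q+.5-[crop[0],crop[1]])*s).astype(int)
        cv2.polylines(img,[q],False,col,1)
def crop(im,c,s): return cv2.resize(np.ascontiguousarray(im["color"][c[1]:c[3],c[0]:c[2],::-1]),None,fx=s,fy=s,interpolation=cv2.INTER_CUBIC)
E
python3 - <<'E'
from h import *
im=get_image("wrist")
c1=(280,145,420,275);a=crop(im,c1,3)
o=(447,18);y=-.21
draw(a,im,o,y,[[(0,-14,22),(0,110,22),(-24,110,22),(-24,-14,22),(0,-14,22)],[(-5,39,56),(-5,85,56),(-19,85,56),(-19,39,56),(-5,39,56)]],c1,3,(0,255,0))
c2=(370,0,500,150);b=crop(im,c2,3)
for yy,cl in((-.22,(0,0,255)),(-.16,(255,0,0))):
    draw(b,im,(560,153),yy,[[(0,100,15),(0,0,15)]],c2,3,cl)
h=max(a.shape[0],b.shape[0]);A=np.zeros((h,a.shape[1]+b.shape[1],3),np.uint8);A[:a.shape[0],:a.shape[1]]=a;A[:b.shape[0],a.shape[1]:]=b
cv2.imwrite("pics/o1.png",A[:600,:810][:, :800])
E
```

```text
(no output)
```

View pics/o1.png

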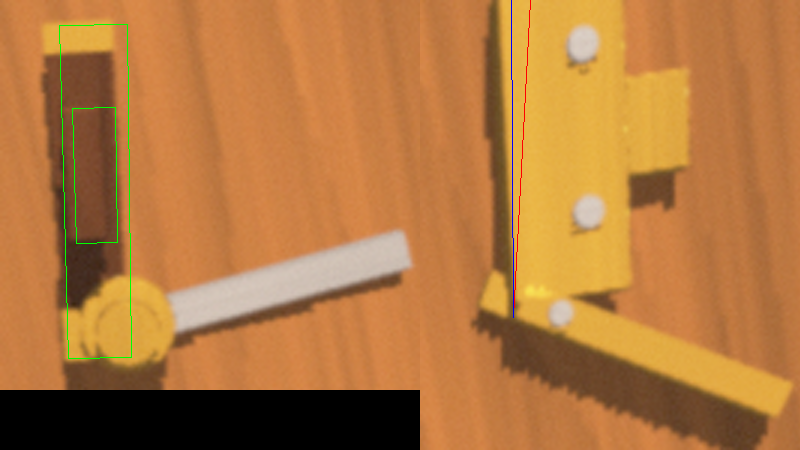

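```bash
python3 - <<'E'
from h import *
im=get_image("wrist");hsv=cv2.cvtColor(im["color"],cv2.COLOR_RGB2HSV).astype(int)
print("brass",hsv[50,400],hsv[50,415],"wood",hsv[50,370],"shadow",hsv[60,391],hsv[60,394:400].tolist())
m=((hsv[...,0]>18)&(hsv[...,0]<32)&(hsv[...,1]>150)&(hsv[...,2]>130))
P=[]
for r in range(4,86):
    c=np.flatnonzero(m[r,380:440]);P.append(at(im,r,380+c[0]-.5,0))
P=np.array(P);f=np.polyfit(P[:,1],P[:,0],1);res=P[:,0]-np.polyval(f,P[:,1]);k=abs(res)<1.5;f=np.polyfit(P[k,1],P[k,0],1)
print("face yaw",-np.arctan(f[0]),"x at y=153",np.polyval(f,153),k.sum(),len(k))
Q=[]
for c in range(415,482):
    r=np.flatnonzero(m[95:150,c]);Q.append(at(im,95+r[-1]+.5,c,15))
Q=np.array(Q);g=np.polyfit(Q[:,0],Q[:,1],1);print("arm angle",np.arctan(g[0]),"resid",np.std(Q[:,1]-np.polyval(g,Q[:,0])))
x=(f[1]+f[0]*g[1])/(1-f[0]*g[0]);print("corner",x,np.polyval(g,x))
E
```

```text
brass [ 20 180 232] [ 20 176 229] wood [ 13 170 191] shadow [ 13 172 206] [[13, 159, 114], [13, 156, 106], [17, 167, 107], [17, 159, 111], [18, 168, 137], [18, 180, 198]]
face yaw -0.10718382244518501 x at y=153 564.0307188415281 82 82
arm angle -0.5679378802670826 resid 0.921130961066401
corner 563.7806901871127 150.67623097812708
```

>>> move_arm(motion=[[-5, -4, -40, 0, 0, 0.02, 50], [-9, -4, -80, 0, 0, 0.05, 50], [-9, -4, -115, 0, 0, 0.05, 50], [-9, -4, -150, 0, 0, 0.05, 50], [-9, -4, -150, 0, 0, 0.05, 50]])

```text
t: 3.43
ee_pos: [437.0, 74.1, 98.1]
orientation: [3.127, -0.28, -0.016]
ft_force: [-0.9, 0.8, -0.5]
width: 50.1
```

```bash
python3 - <<'E'
from h import *
st()
im=get_image("wrist");save(im,"w2.png")
marks(im,["bevel_grip","bevel_corner","blade_edge","lock_top","pattern_corner","slope_edge"])
E
```

```text
t 3.43 pos [437.04  74.13  98.09] yaw -0.1784671456701518 tilt [-0.01 -0.   -1.  ] F [-0.86  0.77 -0.48] w 50.10458513014335
bevel_grip 0.92 [229. 323.] [444.15  82.59  39.  ]
bevel_corner 0.61 [291. 338.] [445.89  20.69   0.  ]
blade_edge 0.84 [282. 405.] [498.78  21.06   5.  ]
lock_top 0.69 [312. 345.] [449.23  21.08  40.  ]
slope_edge 0.89 [117. 543.] [602.98 126.13   8.  ]
```

View pics/w2.png

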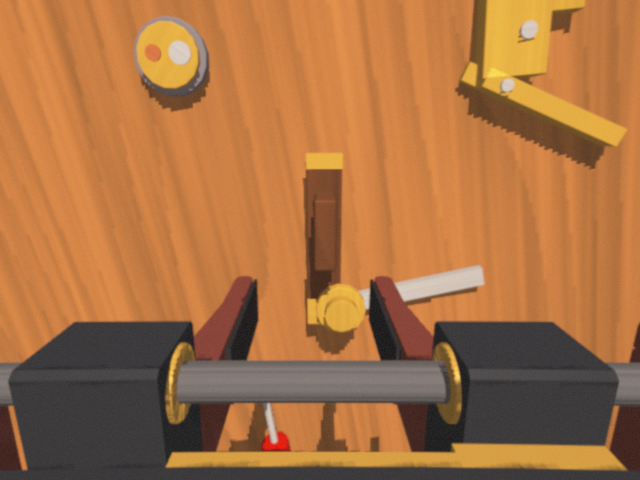

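The wrist view shows the stock upright in the image, so its yaw matches the tool's. The rib is at (324,230), centred between the fingers in column. Descending to grasp.

>>> move_arm(motion=[[3, 7, -10, 0, 0, 0, 50], [3, 7, -25, 0, 0, 0, 50], [3, 7, -40, 0, 0, 0, 50], [3, 7, -40, 0, 0, 0, 50], [3, 7, -40, 0, 0, 0, 50]])

```text
t: 4.2
ee_pos: [444.4, 82.9, 62.8]
orientation: [3.129, -0.277, -0.002]
ft_force: [0.5, -0.1, 0.2]
width: 50.2
```

```bash
python3 - <<'E'
from h import *
st()
im=get_image("wrist");st()
marks(im,["bevel_grip","bevel_corner","blade_edge","lock_top"],1)
E
```

```text
t 4.2 pos [444.43  82.9   62.79] yaw -0.17670389953247673 tilt [-0. -0. -1.] F [ 0.46 -0.07  0.2 ] w 50.20990586867828
t 4.25 pos [444.9   82.91  63.3 ] yaw -0.17672247175990102 tilt [ 0.  0. -1.] F [ 0.66 -0.22  0.01] w 49.83048097435392
bevel_grip 0.57 [262. 312.] [443.35  82.08  39.  ]
bevel_corner 0.56 [327. 332.] [445.7   17.89   0.  ]
blade_edge 0.72 [314. 406.] [499.05  21.67   5.  ]
lock_top 0.84 [353. 338.] [448.23  21.17  40.  ]
```

>>> move_arm(motion=[[0, 0, -12, 0, 0, 0, 50], [0, 0, -24, 0, 0, 0, 50], [0, 0, -35, 0, 0, 0, 50], [0, 0, -35, 0, 0, 0, 50], [0, 0, -35, 0, 0, 0, 20]])

```text
t: 4.87
ee_pos: [444.6, 82.6, 28.2]
orientation: [3.129, -0.278, -0.001]
ft_force: [-0.7, 0.5, -0.4]
width: 46.2
```

>>> move_arm(motion=[[0, 0, 0, 0, 0, 0, 4], [0, 0, 0, 0, 0, 0, 4], [0, 0, 0, 0, 0, 0, 4], [0, 0, 0, 0, 0, 0, 4], [0, 0, 0, 0, 0, 0, 4]])

```text
t: 5.28
ee_pos: [444.9, 82.6, 28.4]
orientation: [-3.129, 0.278, -0.001]
ft_force: [0.6, 0.5, 0.3]
width: 13.5
```

>>> move_arm(motion=[[0, 0, 0, 0, 0, 0, 4], [0, 0, 1, 0, 0, 0, 4], [0, 0, 3, 0, 0, 0, 4], [0, 0, 3, 0, 0, 0, 4], [0, 0, 3, 0, 0, 0, 4]])

```text
t: 5.7
ee_pos: [444.8, 82.6, 31.2]
orientation: [-3.129, 0.278, -0.0]
ft_force: [-0.1, 1.6, 0.5]
width: 4.1
```

```bash
python3 - <<'E'
from h import *
im=get_image("wrist");st()
save(im,"w3.png")
marks(im,["lock_top","blade_edge","pattern_corner","slope_edge"],2)
im=get_image("top");marks(im,["pattern_corner","slope_edge","rest_corner","guide_edge"],3)
E
```

```text
t 5.75 pos [444.74  82.63  31.14] yaw -0.17698522912727926 tilt [ 0.  0. -1.] F [-0.3   0.39  0.29] w 4.095127920146331
pattern_corner 0.82 [ 97. 507.] [562.07 152.35   0.  ]
slope_edge 0.63 [132. 597.] [603.25 126.3    8.  ]
pattern_corner 0.93 [188. 209.] [626.2  302.31   0.  ]
pattern_corner 0.89 [216. 275.] [563.82 150.04   0.  ]
slope_edge 0.61 [167. 210.] [671.04 300.99   8.  ]
slope_edge 0.53 [198. 287.] [605.05 124.35   8.  ]
rest_corner 0.86 [246. 450.] [ 504.97 -248.19    0.  ]
guide_edge 0.72 [231. 471.] [ 541.39 -297.31    8.  ]
```

View pics/w3.png

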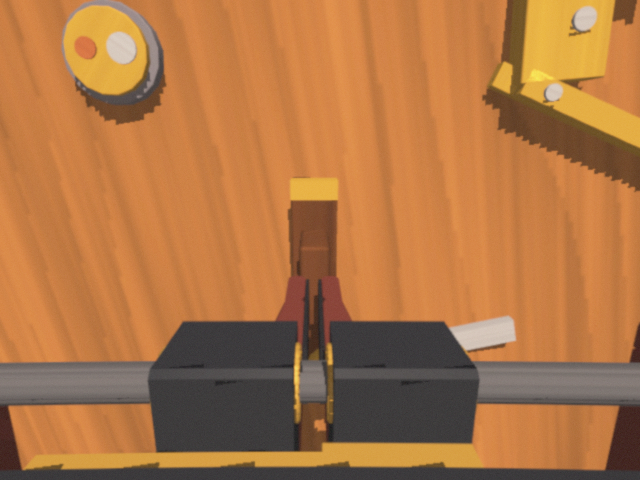

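The width of 4.1 mm says the rib is not in the grip. I'll project the expected points into this view to see why.

```bash
python3 - <<'E'
from h import *
im=get_image("wrist");st()
print("tcp",px(im,(444.7,82.6,31)),"grasp",px(im,(444.7,82.6,50)))
o=(446,20);y=-.17
for n,p in dict(ribfar56=(-12,85,56),ribnear56=(-12,39,56),ribmid=(-12,62,39),far=(0,110,22),farback=(-24,110,22),ribfarR=(-5,85,56),ribfarbase=(-12,85,22)).items(): print(n,px(im,fr(o,y,p)))
for n in("scene","top"):
    im=get_image(n);marks(im,["bevel_grip","bevel_corner","lock_top","blade_edge"],2)
    if n=="scene":
        cv2.imwrite("pics/s3.png",crop(im,(240,150,440,300),4))
E
```

```text
t 6.25 pos [444.67  82.6   31.05] yaw -0.17696648687947583 tilt [-0. -0. -1.] F [ 0.16  0.56 -0.5 ] w 3.9603088796405195
tcp (np.float64(314.08459737399863), np.float64(274.67895633745604)) grasp (np.float64(314.1348765577851), np.float64(288.76110442912784))
ribfar56 (np.float64(313.46367667648474), np.float64(244.89783423959474))
ribnear56 (np.float64(314.2451859043576), np.float64(337.594943216703))
ribmid (np.float64(313.84261205760373), np.float64(279.3180482777496))
far (np.float64(336.5074682093003), np.float64(179.31733031253935))
farback (np.float64(289.67684044725536), np.float64(179.7026244283739))
ribfarR (np.float64(329.1598245419151), np.float64(244.77754502504774))
ribfarbase (np.float64(313.4813768993799), np.float64(226.9580098137177))
bevel_grip 0.8 [232. 544.] [183.24 347.98  39.  ]
bevel_grip 0.41 [239. 321.] [482.82  38.42  39.  ]
bevel_corner 0.88 [241. 324.] [453.17  22.74   0.  ]
bevel_corner 0.78 [234. 503.] [195.94 282.74   0.  ]
lock_top 0.5 [218. 507.] [194.94 278.39  40.  ]
lock_top 0.38 [222. 323.] [446.71  12.61  40.  ]
blade_edge 0.96 [254. 305.] [507.61  18.98   5.  ]
blade_edge 0.92 [247. 491.] [252.28 281.92   5.  ]
bevel_grip 0.58 [392. 174.] [179.09 351.77  39.  ]
bevel_corner 0.7 [198. 285.] [606.06 128.76   0.  ]
bevel_corner 0.59 [376. 212.] [207.14 278.38  -0.  ]
lock_top 0.65 [244. 453.] [ 506.58 -242.62   40.  ]
lock_top 0.48 [385. 203.] [195.2 289.9  40. ]
blade_edge 0.55 [354. 208.] [255.   287.42   5.  ]
```

View pics/s3.png

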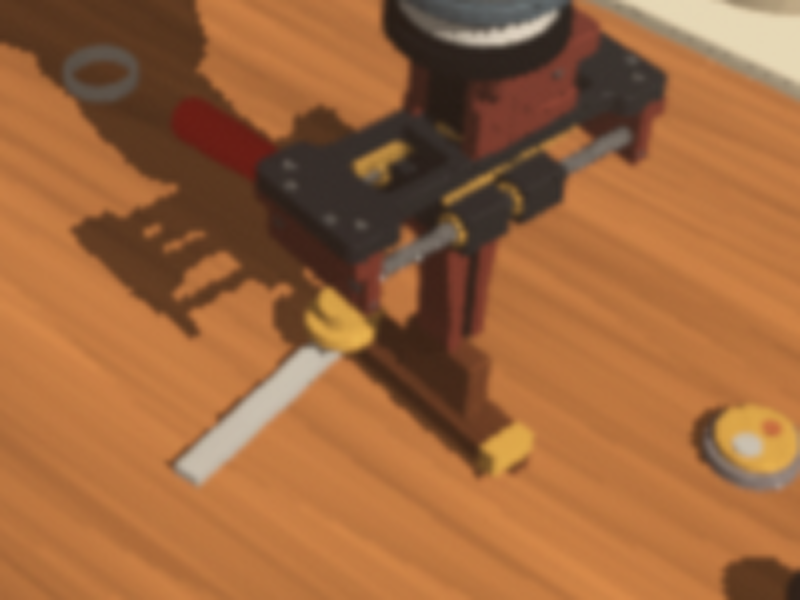

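```bash
python3 - <<'E'
from h import *
im=get_image("scene")
f=lambda p:((np.array(px(im,p))-[240,150])*4).round()
print("tcp",f((444.7,82.6,31)),"tcp+30",f((444.7,82.6,61)))
o=(446,20);y=-.17
for n,p in dict(ribfar56=(-5,85,56),ribfar22=(-5,85,22),ribnear56=(-5,39,56),ribnear22=(-5,39,22),farcorner=(0,110,22),fingpx=(2,72,31),fingpx56=(2,72,56),fingtip=(-5,62,31),fingmx=(-22,72,31),blade=(0,0,8)).items(): print(n,f(fr(o,y,p)))
im=get_image("wrist")
a=crop(im,(230,160,400,360),3);cv2.imwrite("pics/c4.png",a)
E
```

```text
tcp [447. 369.] tcp+30 [451. 325.]
ribfar56 [474. 367.]
ribfar22 [468. 418.]
ribnear56 [407. 312.]
ribnear22 [404. 362.]
farcorner [497. 454.]
fingpx [440. 395.]
fingpx56 [443. 358.]
fingtip [437. 377.]
fingmx [478. 372.]
blade [343. 342.]
```

View pics/c4.png

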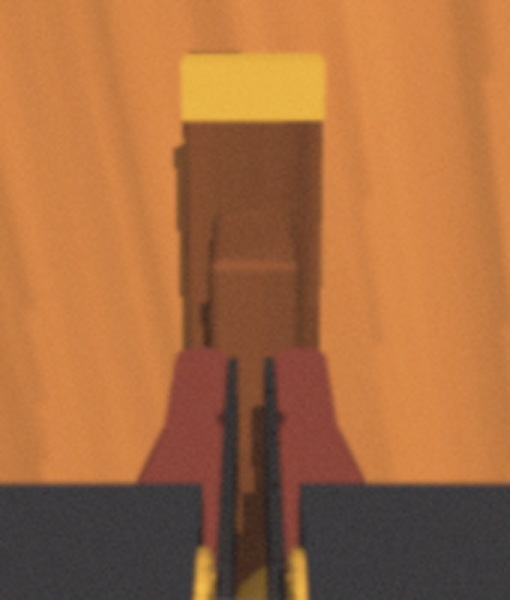

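This crop and the scene crop both show the fingertips ending level with the rib's top, at about z = 56. The reported TCP height is 31, so the real tips are roughly 25 mm higher than reported. That explains the width of 13.5 mm during the close, followed by a slip off when I lifted. I'll reopen and step lower, watching the force.

>>> move_arm(motion=[[0, 0, 0, 0, 0, 0, 40], [0, 0, 0, 0, 0, 0, 40], [0, 0, 0, 0, 0, 0, 40], [0, 0, 0, 0, 0, 0, 40], [0, 0, 0, 0, 0, 0, 40]])

```text
t: 7.27
ee_pos: [444.7, 82.6, 31.1]
orientation: [-3.129, 0.278, -0.0]
ft_force: [-0.1, 0.4, 0.1]
width: 34.1
```

>>> move_arm(motion=[[0, 0, -4, 0, 0, 0, 40], [0, 0, -8, 0, 0, 0, 40], [0, 0, -11, 0, 0, 0, 40], [0, 0, -12, 0, 0, 0, 40], [0, 0, -12, 0, 0, 0, 40]])

```text
t: 7.68
ee_pos: [444.3, 82.5, 18.6]
orientation: [3.129, -0.278, -0.002]
ft_force: [-0.7, -0.2, 0.4]
width: 40.0
```

```bash
python3 - <<'E'
from h import *
st()
im=get_image("wrist");a=crop(im,(190,160,450,360),3)
im=get_image("scene");b=crop(im,(310,180,400,280),6)
cv2.imwrite("pics/c5.png",cv2.resize(np.hstack([a,b[:600]]),None,fx=.6,fy=.6))
im=get_image("top")
E
```

```text
t 7.68 pos [444.29  82.54  18.57] yaw -0.1770404606996009 tilt [-0. -0. -1.] F [-0.68 -0.2   0.4 ] w 40.028521839405414
```

View pics/c5.png

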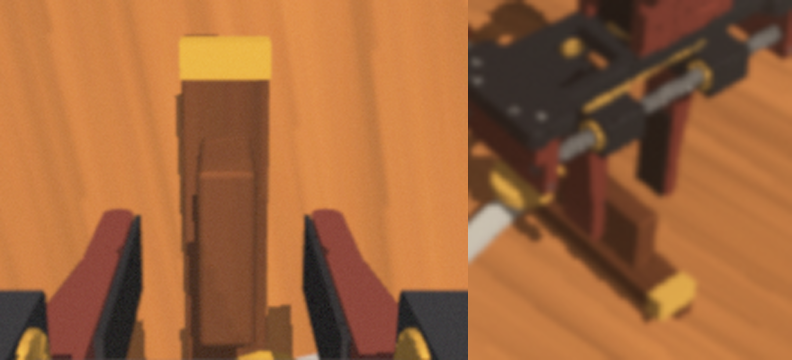

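```bash
python3 - <<'E'
from h import *
st()
im=get_image("wrist");t=get_obs()["ee_pos"];yaw=-.177
for n,(c,r) in dict(L=(267.8,280),R=(190+305/1.8,160+216/1.8)).items():
    for dz in (0,5,10,15,20,25,30,35):
        p=at(im,r,c,t[2]+dz)-t; print(n,dz,np.cos(yaw)*p[0]+np.sin(yaw)*p[1],-np.sin(yaw)*p[0]+np.cos(yaw)*p[1])
im=get_image("scene")
for z in(0,10,20,30,40,50):
    p=at(im,245.3,346.7,z)-t;print("scene",z,np.cos(yaw)*p[0]+np.sin(yaw)*p[1],-np.sin(yaw)*p[0]+np.cos(yaw)*p[1])
E
```

```text
t 7.83 pos [444.69  82.6   19.04] yaw -0.17705214411936274 tilt [-0.  0. -1.] F [ 0.42 -0.2   0.05] w 40.06679305295087
L 0 -24.335017504631374 -2.9059422661822287
L 5 -23.707478109090527 -0.9510628173325903
L 10 -23.079938713549733 1.0038166315170387
L 15 -22.452399318008887 2.9586960803666633
L 20 -21.82485992246804 4.913575529216302
L 25 -21.197320526927186 6.868454978065927
L 30 -20.569781131386335 8.823334426915551
L 35 -19.94224173584549 10.77821387576519
R 0 23.78618021850075 -2.9485408696557416
R 5 23.161571212530383 -0.9925529743050037
R 10 22.53696220656007 0.9634349210457578
R 15 21.9123532005897 2.919422816396495
R 20 21.28774419461932 4.875410711747261
R 25 20.663135188649008 6.8313986070980075
R 30 20.038526182678638 8.78738650244876
R 35 19.41391717670832 10.74337439779952
scene 0 -8.188499920471605 -21.091506181855834
scene 10 -1.5197157811440611 -14.31768561780526
scene 20 5.149068358183382 -7.54386505375476
scene 30 11.817852497510835 -0.7700444897043162
scene 40 18.48663663683839 6.003776074346204
scene 50 25.155420776165823 12.77759663839676
```

Both cameras put the fingertips about 27 mm above the reported TCP, so the tips are really at about z = 45. I'll go 15 mm lower and grip.

>>> move_arm(motion=[[0, 0, -5, 0, 0, 0, 40], [0, 0, -10, 0, 0, 0, 40], [0, 0, -15, 0, 0, 0, 40], [0, 0, -15, 0, 0, 0, 30], [0, 0, -15, 0, 0, 0, 4]])

```text
t: 8.35
ee_pos: [444.2, 82.5, 3.5]
orientation: [3.129, -0.278, -0.002]
ft_force: [-0.3, 0.0, -0.0]
width: 30.0
```

>>> move_arm(motion=[[0, 0, 0, 0, 0, 0, 4], [0, 0, 0, 0, 0, 0, 4], [0, 0, 0, 0, 0, 0, 4], [0, 0, 0, 0, 0, 0, 4], [0, 0, 0, 0, 0, 0, 4]])

```text
t: 8.77
ee_pos: [444.9, 82.6, 4.1]
orientation: [-3.129, 0.278, -0.001]
ft_force: [1.2, -0.3, -2.3]
width: 13.9
```

>>> move_arm(motion=[[0, 0, 0, 0, 0, 0, 4], [0, 0, 0, 0, 0, 0, 4], [0, 0, 1, 0, 0, 0, 4], [0, 0, 3, 0, 0, 0, 4], [0, 0, 3, 0, 0, 0, 4]])

```text
t: 9.18
ee_pos: [444.4, 82.6, 7.2]
orientation: [3.129, -0.278, -0.001]
ft_force: [-0.6, 0.4, -4.5]
width: 13.9
```

The bevel is gripped: width 13.9 mm and a load of about 4.5 N. Now I'll carry it to just before the bracket, corner about 85 mm back along the face, and measure the bracket closely from there.

>>> move_arm(motion=[[10, 5, 0, 0, 0, 0, 4], [30, 16, 0, 0, 0, 0.01, 4], [52, 27, 0, 0, 0, 0.02, 4], [75, 40, 0, 0, 0, 0.03, 4], [93, 49, 0, 0, 0, 0.037, 4]])

```text
t: 9.6
ee_pos: [540.5, 133.0, 7.3]
orientation: [-3.133, 0.219, -0.003]
ft_force: [-0.0, -0.1, -3.5]
width: 13.5
```

>>> move_arm(motion=[[0, 0, 0, 0, 0, 0, 4], [0, 0, 0, 0, 0, 0, 4], [0, 0, 0, 0, 0, 0, 4]])

```text
t: 9.85
ee_pos: [536.8, 131.5, 6.6]
orientation: [3.133, -0.22, -0.003]
ft_force: [-0.9, -0.6, -3.6]
width: 13.8
```

```bash
python3 - <<'E'
from h import *
st()
im=get_image("wrist");save(im,"w6.png")
marks(im,["pattern_corner","slope_edge","bevel_grip","blade_edge"],1)
E
```

```text
t 9.85 pos [536.8  131.52   6.59] yaw -0.13996781658673835 tilt [-0. -0. -1.] F [-0.88 -0.58 -3.64] w 13.840224626941158
pattern_corner 0.67 [227. 350.] [558.99 152.58   0.  ]
slope_edge 0.59 [269. 444.] [603.74 125.87   8.  ]
bevel_grip 0.7 [304. 312.] [535.53 130.26  39.  ]
```

View pics/w6.png

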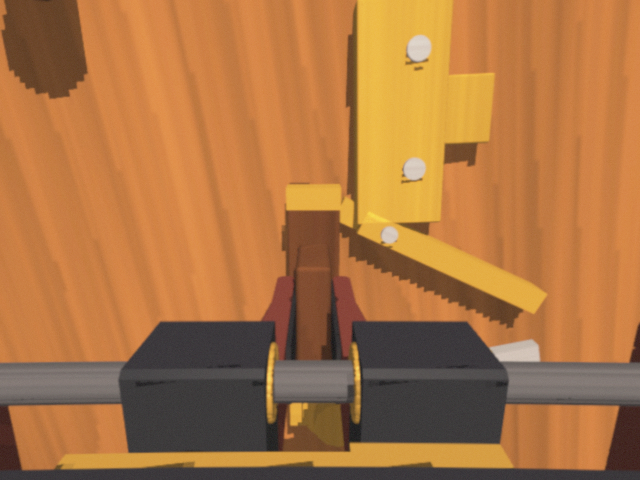

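The bracket's straight face is the left edge at about column 357, rows 0–222, with the corner near (357,225) and the arm to (545,295). The stock lies clear to the left, and the blade tip is at (520,350), clear of the arm. I'll fit the edges numerically.

```bash
python3 - <<'E'
from h import *
im=get_image("wrist");hsv=cv2.cvtColor(im["color"],cv2.COLOR_RGB2HSV).astype(int)
T=np.array(im["camera_from_world"]);print("cam",-T[:3,:3].T@T[:3,3])
print(hsv[100,350:364].tolist())
for vth in(130,190):
    m=((hsv[...,0]>17)&(hsv[...,0]<32)&(hsv[...,1]>150)&(hsv[...,2]>vth))
    A=[345+np.flatnonzero(m[r,345:400])[0]-.5 for r in range(10,190)]
    B=[215+np.flatnonzero(m[215:310,c])[-1]+.5 for c in range(400,535)]
    for z in(0,15):
        P=np.array([at(im,r,c,z) for r,c in zip(range(10,190),A)])
        f=np.polyfit(P[:,1],P[:,0],1)
        Q=np.array([at(im,r,c,15) for c,r in zip(range(400,535),B)])
        g=np.polyfit(Q[:,0],Q[:,1],1)
        x=(f[1]+f[0]*g[1])/(1-f[0]*g[0]);print(vth,z,"yaw",-np.arctan(f[0]),"arm",np.arctan(g[0]),"corner",x,np.polyval(g,x),"res",np.std(P[:,0]-np.polyval(f,P[:,1])),np.std(Q[:,1]-np.polyval(g,Q[:,0])))
# stock front edge (z=22+3): print profile
g=cv2.cvtColor(im["color"],cv2.COLOR_RGB2GRAY).astype(float)
ed=[]
for r in range(212,272):
    d=np.diff(g[r,328:352]);ed.append(328+np.argmax(d)+1)
P=np.array([at(im,r,c-.5,25.5) for r,c in zip(range(212,272),ed)])
f=np.polyfit(P[:,1],P[:,0],1);print("stock yaw",-np.arctan(f[0]),"face x at y=150",np.polyval(f,150),np.std(P[:,0]-np.polyval(f,P[:,1])))
L=[276+np.argmin(np.diff(cv2.GaussianBlur(g,(5,5),1)[r,276:300])) for r in range(212,272)]
P=np.array([at(im,r,c+.5,25.5) for r,c in zip(range(212,272),L)])
f=np.polyfit(P[:,1],P[:,0],1);print("back yaw",-np.arctan(f[0]),"x at y=150",np.polyval(f,150),np.std(P[:,0]-np.polyval(f,P[:,1])))
E
```

```text
cam [547.09 202.86 199.25]
[[14, 154, 104], [14, 162, 104], [14, 163, 105], [17, 156, 108], [18, 166, 112], [19, 170, 120], [19, 176, 152], [19, 176, 204], [20, 176, 229], [21, 177, 234], [21, 179, 235], [21, 173, 236], [20, 177, 236], [20, 174, 235]]
130 0 yaw -0.11049393940996044 arm -0.5730441880111576 corner 562.0225074714842 152.3368532011549 res 0.00923285864108237 0.34787470899841605
130 15 yaw -0.11049393940996209 arm -0.5730441880111576 corner 560.5794992882487 153.2679857264459 res 0.008537790216275038 0.34787470899841605
190 0 yaw -0.10836885705212315 arm -0.573695439224958 corner 562.6298698657306 152.09364453991077 res 0.09002056362403434 0.2984551389320251
190 15 yaw -0.10836885705212769 arm -0.573695439224958 corner 561.1481880893988 153.0510993476056 res 0.083243632037457 0.2984551389320251
stock yaw -0.16991178995231845 face x at y=150 551.5236336376294 1.314393320828376
back yaw -0.13129540307816803 x at y=150 525.6365274369191 0.7564882269225137
```

Two fits agree on a bracket yaw of about -0.11, a corner at (561.5,152.6), and an arm 0.46 rad past square, which is within range. I'll align the yaw, lower to the bench, and close the gap to about 2.5 mm. Then I'll slide along the face to 25 mm short of home.

>>> move_arm(motion=[[2, 0, -1, 0, 0, 0.015, 4], [4, -0.5, -2.7, 0, 0, 0.03, 4], [7, -0.8, -2.7, 0, 0, 0.03, 4], [7, -0.8, -2.7, 0, 0, 0.03, 4], [7, -0.8, -2.7, 0, 0, 0.03, 4]])

```text
t: 10.57
ee_pos: [545.1, 130.8, 4.3]
orientation: [-3.137, 0.173, -0.0]
ft_force: [-0.1, -0.2, -3.2]
width: 13.8
```

>>> move_arm(motion=[[0.7, 6, 0, 0, 0, 0, 4], [1.3, 12, 0, 0, 0, 0, 4], [2, 18, 0, 0, 0, 0, 4], [2.6, 24, 0, 0, 0, 0, 4], [3.3, 30, 0, 0, 0, 0, 4]])

```text
t: 10.98
ee_pos: [547.9, 161.7, 4.4]
orientation: [3.137, -0.172, -0.0]
ft_force: [-0.3, -1.2, -4.4]
width: 13.8
```

>>> move_arm(motion=[[0.7, 6, 0, 0, 0, 0, 4], [1.3, 12, 0, 0, 0, 0, 4], [2, 18, 0, 0, 0, 0, 4], [2.6, 24, 0, 0, 0, 0, 4], [3.3, 30, 0, 0, 0, 0, 4]])

```text
t: 11.4
ee_pos: [551.4, 191.4, 4.4]
orientation: [-3.137, 0.173, -0.0]
ft_force: [0.7, -0.0, -4.9]
width: 14.1
```

```bash
cat >> h.py <<'E'
def bf(C,yaw):
    o=get_obs();R=cv2.Rodrigues(o["orientation"])[0];ty=np.arctan2(R[1,0],R[0,0])
    cor=fr(o["ee_pos"],ty,(12,-62,0));c,s=np.cos(yaw),np.sin(yaw)
    d=np.array(cor[:2])-C;F=o["ft_force"]
    print("t %.2f corner in part frame (%.1f, %.1f) yaw %.3f z %.1f F' (%.1f, %.1f, %.1f) Mz %.2f w %.1f"%(o["t"],c*d[0]+s*d[1],-s*d[0]+c*d[1],ty,o["ee_pos"][2],c*F[0]+s*F[1],-s*F[0]+c*F[1],F[2],o["moment"][2],o["width"]))
E
python3 - <<'E'
from h import *
im=get_image("wrist");bf((561.5,152.6),-.11)
cv2.imwrite("pics/w7.png",crop(im,(200,120,600,400),2))
marks(im,["pattern_corner","bevel_grip","blade_edge","slope_edge"],1)
E
```

```text
t 11.45 corner in part frame (-2.0, -23.5) yaw -0.110 z 4.5 F' (0.1, 0.1, -3.7) Mz -0.02 w 13.8
pattern_corner 0.91 [ 42. 446.] [623.1  295.23   0.  ]
bevel_grip 0.87 [303. 313.] [550.88 191.46  39.  ]
```

>>> move_arm(motion=[[0.5, 4.5, 0, 0, 0, 0, 4], [1, 9, 0, 0, 0, 0, 4], [1.5, 13.5, 0, 0, 0, 0, 4], [2, 18, 0, 0, 0, 0, 4], [2, 18, 0, 0, 0, 0, 4]])

```text
t: 12.07
ee_pos: [553.6, 209.8, 4.4]
orientation: [-3.136, 0.172, -0.001]
ft_force: [0.3, -0.4, -4.0]
width: 13.9
```

```bash
python3 -c "
from h import *
bf((561.5,152.6),-.11)"
```

```text
t 12.07 corner in part frame (-2.1, -6.0) yaw -0.109 z 4.4 F' (0.3, -0.4, -4.0) Mz -0.03 w 13.9
```

>>> move_arm(motion=[[0.5, 0, -0.2, 0, 0, 0, 4], [1, -0.1, -0.4, 0, 0, 0, 4], [1, -0.1, -0.4, 0, 0, 0, 4], [1, -0.1, -0.4, 0, 0, 0, 4]])

```text
t: 12.4
ee_pos: [554.3, 208.7, 4.2]
orientation: [-3.137, 0.173, -0.0]
ft_force: [-1.6, 2.5, -0.6]
width: 13.8
```

```bash
python3 -c "
from h import *
bf((561.5,152.6),-.11)"
```

```text
t 12.40 corner in part frame (-1.3, -7.0) yaw -0.110 z 4.2 F' (-1.9, 2.3, -0.6) Mz -0.10 w 13.8
```

>>> move_arm(motion=[[0.5, 0, 0, 0, 0, 0, 4], [1, 0, 0, 0, 0, 0, 4], [1, 0, 0, 0, 0, 0, 4], [1, 0, 0, 0, 0, 0, 4]])

```text
t: 12.73
ee_pos: [554.9, 208.6, 4.1]
orientation: [3.137, -0.173, -0.001]
ft_force: [-4.1, 1.1, 4.1]
width: 13.8
```

```bash
python3 -c "
from h import *
bf((561.5,152.6),-.11)"
```

```text
t 12.73 corner in part frame (-0.8, -7.1) yaw -0.110 z 4.1 F' (-4.2, 0.6, 4.1) Mz -0.10 w 13.8
```

>>> move_arm(motion=[[0.5, 0, 0, 0, 0, 0, 4], [1, 0, 0, 0, 0, 0, 4], [1, 0, 0, 0, 0, 0, 4], [1, 0, 0, 0, 0, 0, 4]])

```text
t: 13.07
ee_pos: [555.1, 208.5, 4.1]
orientation: [3.136, -0.173, -0.004]
ft_force: [-7.5, 1.2, 7.0]
width: 13.6
```

```bash
python3 -c "
from h import *
bf((561.5,152.6),-.11)"
```

```text
t 13.07 corner in part frame (-0.5, -7.1) yaw -0.110 z 4.1 F' (-7.6, 0.4, 7.0) Mz -0.06 w 13.6
```

Contact with the straight face is at about 7.5 N. I'll ease x and z slightly and slide on to the arm.

>>> move_arm(motion=[[-0.8, 0, 0.6, 0, 0, 0, 4], [-0.5, 2, 0.6, 0, 0, 0, 4], [-0.3, 4, 0.6, 0, 0, 0, 4], [-0.3, 4, 0.6, 0, 0, 0, 4], [-0.3, 4, 0.6, 0, 0, 0, 4]])

```text
t: 13.48
ee_pos: [555.5, 212.5, 4.2]
orientation: [3.136, -0.172, -0.002]
ft_force: [-3.0, -1.9, -2.9]
width: 14.0
```

```bash
python3 -c "
from h import *
bf((561.5,152.6),-.11)"
```

```text
t 13.48 corner in part frame (-0.5, -3.1) yaw -0.110 z 4.2 F' (-2.8, -2.2, -2.9) Mz 0.03 w 14.0
```

>>> move_arm(motion=[[0.1, 1, 0, 0, 0, 0, 4], [0.2, 2, 0, 0, 0, 0, 4], [0.2, 2, 0, 0, 0, 0, 4], [0.2, 2, 0, 0, 0, 0, 4]])

```text
t: 13.82
ee_pos: [555.8, 214.8, 4.3]
orientation: [3.137, -0.173, -0.001]
ft_force: [-3.1, -0.4, -4.8]
width: 13.7
```

```bash
python3 -c "
from h import *
bf((561.5,152.6),-.11)"
```

```text
t 13.82 corner in part frame (-0.5, -0.8) yaw -0.110 z 4.3 F' (-3.1, -0.7, -4.8) Mz 0.11 w 13.7
```

>>> move_arm(motion=[[0.1, 1, 0, 0, 0, 0, 4], [0.1, 1, 0, 0, 0, 0, 4], [0.1, 1, 0, 0, 0, 0, 4], [0.1, 1, 0, 0, 0, 0, 4]])

```text
t: 14.15
ee_pos: [555.9, 215.7, 4.4]
orientation: [3.137, -0.173, -0.001]
ft_force: [-3.7, -0.6, -5.8]
width: 14.0
```

>>> move_arm(motion=[[0.1, 1, 0, 0, 0, 0, 4], [0.1, 1, 0, 0, 0, 0, 4], [0.1, 1, 0, 0, 0, 0, 4], [0.1, 1, 0, 0, 0, 0, 4]])

```text
t: 14.48
ee_pos: [556.0, 216.6, 4.5]
orientation: [3.137, -0.173, -0.001]
ft_force: [-5.1, -0.8, -4.3]
width: 13.5
```

```bash
python3 -c "
from h import *
bf((561.5,152.6),-.11)"
```

```text
t 14.48 corner in part frame (-0.5, 1.0) yaw -0.110 z 4.5 F' (-5.0, -1.3, -4.3) Mz 0.08 w 13.5
```

>>> move_arm(motion=[[0, 1, 0, 0, 0, 0, 4], [0, 1, 0, 0, 0, 0, 4], [0, 1, 0, 0, 0, 0, 4], [0, 1, 0, 0, 0, 0, 4]])

```text
t: 14.82
ee_pos: [556.0, 217.0, 4.5]
orientation: [3.136, -0.173, -0.001]
ft_force: [-3.4, -4.7, -4.3]
width: 13.9
```

>>> move_arm(motion=[[0, 1, 0, 0, 0, 0, 4], [0, 1, 0, 0, 0, 0, 4], [0, 1, 0, 0, 0, 0, 4], [0, 1, 0, 0, 0, 0, 4]])

```text
t: 15.15
ee_pos: [555.9, 217.2, 4.4]
orientation: [3.135, -0.173, -0.002]
ft_force: [-3.7, -8.6, -4.3]
width: 13.9
```

```bash
python3 -c "
from h import *
bf((561.5,152.6),-.11)"
```

```text
t 15.15 corner in part frame (-0.7, 1.6) yaw -0.110 z 4.4 F' (-2.7, -9.0, -4.3) Mz -0.07 w 13.9
```

Both contacts are made, and the earlier face press had its force centred on the rib, so the stock is flush in yaw. I'll add a little x push to keep the stock on the face against the wedge reaction.

>>> move_arm(motion=[[0.7, 0, -0.2, 0, 0, 0, 4], [1.4, 0, -0.3, 0, 0, 0, 4], [1.4, 0, -0.3, 0, 0, 0, 4], [1.4, 0, -0.3, 0, 0, 0, 4], [1.4, 0, -0.3, 0, 0, 0, 4]])

```text
t: 15.57
ee_pos: [556.0, 217.2, 4.3]
orientation: [3.134, -0.173, -0.006]
ft_force: [-7.8, -8.0, 1.7]
width: 13.6
```

```bash
python3 -c "
from h import *
bf((561.0,154.3),-.11)
im=get_image('wrist');bf((561.0,154.3),-.11)
cv2.imwrite('pics/w8.png',crop(im,(200,150,560,420),2))"
```

```text
t 15.57 corner in part frame (0.1, -0.1) yaw -0.110 z 4.3 F' (-6.8, -8.8, 1.7) Mz -0.07 w 13.6
t 15.62 corner in part frame (0.1, -0.1) yaw -0.110 z 4.3 F' (-7.4, -8.5, 2.0) Mz -0.08 w 13.9
```

Pressed at about 8.6 N along the face. Now let go, lift clear, and check that the bevel stays.

>>> move_arm(motion=[[0, 0, 0, 0, 0, 0, 36], [0, 0, 0, 0, 0, 0, 36], [0, 0, 0, 0, 0, 0, 36], [0, 0, 0, 0, 0, 0, 36], [0, 0, 0, 0, 0, 0, 36]])

```text
t: 16.03
ee_pos: [559.0, 219.3, 4.9]
orientation: [-3.136, 0.172, -0.004]
ft_force: [0.5, -0.0, 0.0]
width: 36.0
```

>>> move_arm(motion=[[0, 0, 6, 0, 0, 0, 36], [0, 0, 18, 0, 0, 0, 36], [0, 0, 32, 0, 0, 0, 36], [0, 0, 45, 0, 0, 0, 36], [0, 0, 45, 0, 0, 0, 36]])

```text
t: 16.45
ee_pos: [560.0, 219.6, 52.7]
orientation: [-3.135, 0.173, -0.008]
ft_force: [0.2, 0.5, 0.1]
width: 35.8
```

```bash
python3 -c "
from h import *
bf((561.0,154.3),-.11);st()
im=get_image('wrist');marks(im,['lock_top','bevel_corner','bevel_grip','pattern_corner','blade_edge','slope_edge'],1);save(im,'w9.png')"
```

```text
t 16.45 corner in part frame (3.8, 2.8) yaw -0.110 z 52.7 F' (0.2, 0.5, 0.1) Mz 0.02 w 35.8
t 16.45 pos [559.97 219.56  52.75] yaw -0.10998660386182149 tilt [ 0.  0. -1.] F [0.25 0.52 0.1 ] w 35.79104733671663
lock_top 0.9 [370. 328.] [561.01 153.87  40.  ]
bevel_corner 0.78 [336. 325.] [560.66 154.47   0.  ]
bevel_grip 0.66 [271. 303.] [553.47 217.33  39.  ]
pattern_corner 0.85 [335. 323.] [559.31 155.01   0.  ]
slope_edge 0.58 [ 94. 500.] [675.19 299.69   8.  ]
```

>>> move_arm(motion=[[0.5, -20, 0, 0, 0, 0, 0], [1, -40, 0, 0, 0, 0, 0], [2, -65, 0, 0, 0, 0, 0], [2, -65, -10, 0, 0, 0, 0], [2, -65, -22, 0, 0, 0, 0]])

```text
t: 17.22
ee_pos: [560.4, 153.0, 27.0]
orientation: [-3.136, 0.176, -0.002]
ft_force: [0.8, 0.1, -0.7]
width: 6.4
```

>>> move_arm(motion=[[0, 0, 0, 0, 0, 0, 0], [0, 0, 0, 0, 0, 0, 0], [0, 0, 0, 0, 0, 0, 0], [0, 0, 0, 0, 0, 0, 0]])

```text
t: 17.55
ee_pos: [559.9, 154.5, 27.3]
orientation: [-3.137, 0.171, -0.0]
ft_force: [-0.4, -0.1, -0.4]
width: 0.5
```

```bash
python3 -c "
from h import *
st()
im=get_image('wrist');marks(im,['bevel_grip','slope_edge'],1)
im=get_image('scene');marks(im,['bevel_corner','bevel_grip','lock_top'],2)"
```

```text
t 17.55 pos [559.91 154.49  27.32] yaw -0.10902116987350323 tilt [ 0.  0. -1.] F [-0.37 -0.13 -0.38] w 0.4681876240008808
bevel_grip 0.82 [155. 290.] [555.67 217.35  39.  ]
slope_edge 0.86 [301. 393.] [603.32 126.06   8.  ]
bevel_corner 0.83 [234. 502.] [196.49 281.69   0.  ]
bevel_corner 0.65 [312. 338.] [567.5  152.34   0.  ]
bevel_grip 0.92 [234. 542.] [189.46 347.13  39.  ]
bevel_grip 0.61 [314. 375.] [552.   214.94  39.  ]
lock_top 0.53 [297. 338.] [567.29 148.1   40.  ]
lock_top 0.46 [319. 308.] [631.49 140.38  40.  ]
```

>>> move_arm(motion=[[1, 0, -3, 0, 0, 0, 0], [1, 0, -6, 0, 0, 0, 0], [1, 0, -9, 0, 0, 0, 0], [1, 0, -11, 0, 0, 0, 0], [1, 0, -11, 0, 0, 0, 0]])

```text
t: 18.32
ee_pos: [560.3, 153.5, 15.6]
orientation: [3.136, -0.173, -0.002]
ft_force: [-0.8, 0.2, -0.1]
width: 0.5
```

>>> move_arm(motion=[[0, 0, -0.7, 0, 0, 0, 0], [0, 0, -1.4, 0, 0, 0, 0], [0, 0, -2, 0, 0, 0, 0], [0, 0, -2, 0, 0, 0, 0]])

```text
t: 18.65
ee_pos: [560.7, 153.7, 14.2]
orientation: [3.137, -0.173, -0.0]
ft_force: [0.1, -0.4, 0.4]
width: 0.3
```

>>> move_arm(motion=[[0, 0, -0.7, 0, 0, 0, 0], [0, 0, -1.4, 0, 0, 0, 0], [0, 0, -2, 0, 0, 0, 0], [0, 0, -2, 0, 0, 0, 0]])

```text
t: 18.98
ee_pos: [560.7, 153.7, 12.2]
orientation: [3.137, -0.173, -0.0]
ft_force: [-0.1, -0.6, 0.2]
width: 0.4
```

>>> move_arm(motion=[[0, 0, -0.5, 0, 0, 0, 0], [0, 0, -1, 0, 0, 0, 0], [0, 0, -1.5, 0, 0, 0, 0], [0, 0, -1.5, 0, 0, 0, 0]])

```text
t: 19.32
ee_pos: [560.9, 153.7, 10.8]
orientation: [-3.137, 0.173, -0.0]
ft_force: [-0.3, -0.3, 0.2]
width: 0.7
```

>>> move_arm(motion=[[0, 0, -0.5, 0, 0, 0, 0], [0, 0, -1, 0, 0, 0, 0], [0, 0, -1.5, 0, 0, 0, 0], [0, 0, -1.5, 0, 0, 0, 0]])

```text
t: 19.65
ee_pos: [561.0, 153.7, 9.4]
orientation: [-3.137, 0.173, -0.001]
ft_force: [-0.9, -0.5, 3.8]
width: 0.5
```

>>> move_arm(motion=[[0, 0, -0.5, 0, 0, 0, 0], [0, 0, -1, 0, 0, 0, 0], [0, 0, -1.5, 0, 0, 0, 0], [0, 0, -1.5, 0, 0, 0, 0]])

```text
t: 19.98
ee_pos: [560.9, 153.7, 7.7]
orientation: [-3.137, 0.173, -0.0]
ft_force: [-0.2, -1.0, 3.4]
width: 0.6
```

>>> move_arm(motion=[[0, 0, -0.5, 0, 0, 0, 0], [0, 0, -1, 0, 0, 0, 0], [0, 0, -1, 0, 0, 0, 0]])

```text
t: 20.23
ee_pos: [560.8, 153.7, 6.7]
orientation: [-3.137, 0.173, -0.0]
ft_force: [0.9, -0.5, 2.2]
width: 0.4
```

>>> move_arm(motion=[[0, 0, -0.5, 0, 0, 0, 0], [0, 0, -1, 0, 0, 0, 0], [0, 0, -1, 0, 0, 0, 0]])

```text
t: 20.48
ee_pos: [561.3, 153.7, 6.3]
orientation: [-3.137, 0.173, -0.001]
ft_force: [-1.4, -1.2, 8.5]
width: 0.4
```

>>> move_arm(motion=[[0, 0, -0.5, 0, 0, 0, 0], [0, 0, -1, 0, 0, 0, 0], [0, 0, -1, 0, 0, 0, 0]])

```text
t: 20.73
ee_pos: [561.7, 153.8, 6.0]
orientation: [-3.137, 0.173, -0.002]
ft_force: [-1.1, -2.4, 15.2]
width: 0.4
```

>>> move_arm(motion=[[0, 0, -0.4, 0, 0, 0, 0], [0, 0, -0.8, 0, 0, 0, 0], [0, 0, -0.8, 0, 0, 0, 0], [0, 0, -0.8, 0, 0, 0, 0], [0, 0, -0.8, 0, 0, 0, 0]])

```text
t: 21.15
ee_pos: [561.7, 153.8, 5.8]
orientation: [-3.137, 0.172, -0.003]
ft_force: [-2.8, -1.8, 20.9]
width: 0.6
```

```bash
python3 -c "
from h import *
st()"
```

```text
t 21.15 pos [561.67 153.77   5.85] yaw -0.1098760949548375 tilt [ 0.  0. -1.] F [-2.81 -1.84 20.88] w 0.6321452755738262
```

The lock clamped at its stop with 20.9 N. Next I'll retract, return over the rib and check that the bevel is still home.

>>> move_arm(motion=[[0, 0, 5, 0, 0, 0, 0], [0, 0, 25, 0, 0, 0, 0], [0, 0, 52, 0, 0, 0, 30], [-2, 20, 52, 0, 0, 0, 38], [-4, 50, 52, 0, 0, 0, 38]])

```text
t: 21.57
ee_pos: [557.4, 202.7, 57.2]
orientation: [-3.136, 0.177, -0.002]
ft_force: [0.8, -0.3, 0.6]
width: 17.0
```

>>> move_arm(motion=[[-1, 13.5, 0, 0, 0, 0, 38], [-1, 13.5, 0, 0, 0, 0, 38], [-1, 13.5, 0, 0, 0, 0, 38], [-1, 13.5, 0, 0, 0, 0, 38]])

```text
t: 21.9
ee_pos: [555.1, 216.5, 55.3]
orientation: [3.136, -0.172, -0.002]
ft_force: [0.1, -0.1, -0.1]
width: 37.9
```

```bash
python3 -c "
from h import *
st()
im=get_image('wrist');marks(im,['lock_top','bevel_corner','bevel_grip','pattern_corner','blade_edge','slope_edge'],1);cv2.imwrite('pics/w10.png',crop(im,(200,180,540,440),2))
im=get_image('top');marks(im,['rest_corner','guide_edge'],1)
im=get_image('scene');marks(im,['rest_corner','guide_edge'],1)"
```

```text
t 21.9 pos [555.09 216.49  55.27] yaw -0.10957029907119013 tilt [-0. -0. -1.] F [ 0.07 -0.06 -0.09] w 37.85724885456013
lock_top 0.72 [355. 336.] [561.95 158.65  40.  ]
bevel_corner 0.83 [329. 332.] [560.99 154.46   0.  ]
bevel_grip 0.56 [266. 312.] [553.82 215.7   39.  ]
pattern_corner 0.94 [331. 331.] [560.11 152.69   0.  ]
slope_edge 0.61 [ 88. 507.] [674.21 299.22   8.  ]
rest_corner 0.67 [248. 451.] [ 500.49 -252.62    0.  ]
guide_edge 0.59 [232. 475.] [ 538.6 -305.1    8. ]
guide_edge 0.75 [192. 185.] [ 547.52 -296.72    8.  ]
```

View pics/w10.png

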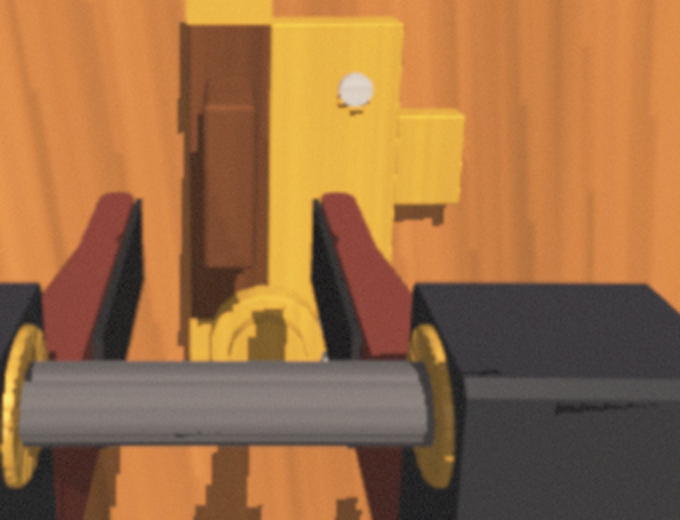

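The stock lies flush and parallel against the bracket face with the button down, so it stayed home. Regrip.

>>> move_arm(motion=[[0, 0, -15, 0, 0, 0, 38], [0, 0, -30, 0, 0, 0, 38], [0, 0, -45, 0, 0, 0, 38], [0, 0, -52, 0, 0, 0, 38], [0, 0, -52, 0, 0, 0, 38]])

```text
t: 22.97
ee_pos: [554.5, 216.8, 2.4]
orientation: [3.136, -0.172, -0.004]
ft_force: [-1.3, 0.3, -0.2]
width: 38.0
```

>>> move_arm(motion=[[0, 0, 0, 0, 0, 0, 4], [0, 0, 0, 0, 0, 0, 4], [0, 0, 0, 0, 0, 0, 4], [0, 0, 0, 0, 0, 0, 4], [0, 0, 0, 0, 0, 0, 4]])

```text
t: 23.38
ee_pos: [556.1, 217.4, 4.7]
orientation: [-3.136, 0.173, -0.001]
ft_force: [-1.1, 0.7, 4.6]
width: 13.9
```

>>> move_arm(motion=[[0, 0, 0, 0, 0, 0, 4], [0, 0, 0, 0, 0, 0, 4], [0, 0, 0, 0, 0, 0, 4]])

```text
t: 23.63
ee_pos: [556.2, 217.4, 4.8]
orientation: [-3.136, 0.173, -0.001]
ft_force: [-1.2, -1.0, 5.8]
width: 13.6
```

```bash
python3 -c "
from h import *
st();bf((561.0,154.3),-.11)"
```

```text
t 23.63 pos [556.2  217.39   4.76] yaw -0.11017714431072533 tilt [ 0.  0. -1.] F [-1.16 -1.    5.78] w 13.617163394025539
t 23.63 corner in part frame (0.3, 0.2) yaw -0.110 z 4.8 F' (-1.0, -1.1, 5.8) Mz -0.07 w 13.6
```

The rib is still within 0.3 mm of home. I'll withdraw from the bracket, lift and carry the bevel to the filing rest.

>>> move_arm(motion=[[-1, -6, 1, 0, 0, 0, 4], [-4, -14, 1.5, 0, 0, 0, 4], [-8, -24, 3, 0, 0, 0, 4], [-8, -24, 20, 0, 0, 0, 4], [-8, -24, 42, 0, 0, 0, 4]])

```text
t: 24.05
ee_pos: [544.7, 190.9, 44.1]
orientation: [3.134, -0.174, -0.009]
ft_force: [0.1, 0.1, -3.5]
width: 13.9
```

>>> move_arm(motion=[[-2, -15, 0, 0, 0, 0, 4], [-6, -42, 0, 0, 0, 0, 4], [-11, -75, 0, 0, 0, 0, 4], [-16, -112, 0, 0, 0, 0, 4], [-22, -150, 0, 0, 0, 0, 4]])

```text
t: 24.47
ee_pos: [524.1, 41.0, 45.3]
orientation: [3.137, -0.171, -0.002]
ft_force: [0.1, -0.1, -4.5]
width: 13.6
```

>>> move_arm(motion=[[-5, -35, 0, 0, 0, 0, 4], [-10, -70, 0, 0, 0, 0, 4], [-15, -105, 0, 0, 0, 0, 4], [-20, -135, 0, 0, 0, 0, 4], [-22, -150, 0, 0, 0, 0, 4]])

```text
t: 24.88
ee_pos: [501.1, -110.5, 45.2]
orientation: [3.136, -0.177, -0.003]
ft_force: [0.5, -0.5, -4.0]
width: 14.2
```

>>> move_arm(motion=[[-4, -30, 0, 0, 0, 0, 4], [-9, -65, 0, 0, 0, 0, 4], [-14, -100, 0, 0, 0, 0, 4], [-19, -130, 0, 0, 0, 0, 4], [-22, -150, 0, 0, 0, 0, 4]])

```text
t: 25.3
ee_pos: [479.3, -259.9, 45.2]
orientation: [3.137, -0.176, -0.002]
ft_force: [0.4, 0.8, -3.6]
width: 13.5
```

>>> move_arm(motion=[[0, 0, 0, 0, 0, 0, 4], [0, 0, 0, 0, 0, 0, 4], [0, 0, 0, 0, 0, 0, 4]])

```text
t: 25.55
ee_pos: [480.2, -256.4, 45.3]
orientation: [-3.136, 0.174, 0.003]
ft_force: [0.0, 0.3, -3.1]
width: 13.6
```

```bash
python3 -c "
from h import *
st();bf((507,-251),-.11)
im=get_image('wrist');save(im,'w11.png')
marks(im,['rest_corner','guide_edge','bevel_grip','blade_edge','lock_top'],1)"
```

```text
t 25.55 pos [ 480.22 -256.44   45.29] yaw -0.11092259661890494 tilt [-0.  0. -1.] F [ 0.01  0.29 -3.13] w 13.555821344290184
t 25.55 corner in part frame (-14.1, -70.4) yaw -0.111 z 45.3 F' (-0.0, 0.3, -3.1) Mz 0.01 w 13.6
rest_corner 0.75 [247. 354.] [ 505.35 -257.5     0.  ]
guide_edge 0.85 [304. 410.] [ 536.89 -296.42    8.  ]
bevel_grip 0.6 [303. 313.] [ 477.61 -275.43   39.  ]
lock_top 0.74 [417. 341.] [ 485.77 -349.77   40.  ]
```

```bash
python3 - <<'E'
from h import *
im=get_image("wrist");hsv=cv2.cvtColor(im["color"],cv2.COLOR_RGB2HSV).astype(int)
for r in (20,80,140,200,230): print(r,[(c,hsv[r,c,1],hsv[r,c,2]) for c in range(336,376,3)])
m=hsv[...,1]<90
rows=range(20,225);A=[]
for r in rows:
    c=np.flatnonzero(m[r,336:420]);A.append(336+c[0]-.5 if len(c) else np.nan)
A=np.array(A);ok=np.isfinite(A);rr=np.array(list(rows))[ok];A=A[ok]
med=np.median(A);k=abs(A-med)<6
for z in(0,15):
    P=np.array([at(im,r,c,z) for r,c in zip(rr[k],A[k])]);f=np.polyfit(P[:,1],P[:,0],1)
    print(z,"yaw",-np.arctan(f[0]),"x at y=-255",np.polyval(f,-255),k.sum(),len(k),np.std(P[:,0]-np.polyval(f,P[:,1])), "far end y",P[0,1],"near",P[-1,1])
print(px(im,(505.4,-257.5,0)),px(im,(537,-296.4,8)))
E
```

```text
20 [(336, np.int64(166), np.int64(221)), (339, np.int64(166), np.int64(221)), (342, np.int64(166), np.int64(220)), (345, np.int64(166), np.int64(219)), (348, np.int64(169), np.int64(217)), (351, np.int64(164), np.int64(214)), (354, np.int64(169), np.int64(214)), (357, np.int64(169), np.int64(216)), (360, np.int64(167), np.int64(222)), (363, np.int64(166), np.int64(230)), (366, np.int64(167), np.int64(227)), (369, np.int64(167), np.int64(222)), (372, np.int64(168), np.int64(222)), (375, np.int64(165), np.int64(226))]
80 [(336, np.int64(170), np.int64(222)), (339, np.int64(167), np.int64(220)), (342, np.int64(167), np.int64(218)), (345, np.int64(163), np.int64(220)), (348, np.int64(171), np.int64(219)), (351, np.int64(169), np.int64(219)), (354, np.int64(169), np.int64(216)), (357, np.int64(127), np.int64(165)), (360, np.int64(27), np.int64(168)), (363, np.int64(19), np.int64(225)), (366, np.int64(23), np.int64(224)), (369, np.int64(22), np.int64(224)), (372, np.int64(22), np.int64(227)), (375, np.int64(20), np.int64(224))]
140 [(336, np.int64(170), np.int64(219)), (339, np.int64(170),
[... 1184 characters left out ...]
(71)), (354, np.int64(23), np.int64(87)), (357, np.int64(33), np.int64(204)), (360, np.int64(27), np.int64(219)), (363, np.int64(28), np.int64(217)), (366, np.int64(27), np.int64(217)), (369, np.int64(27), np.int64(219)), (372, np.int64(27), np.int64(218)), (375, np.int64(25), np.int64(221))]
0 yaw -0.11209827743352016 x at y=-255 506.4304141849247 151 152 0.305638684269782 far end y -156.30699273378875 near -242.09219245687433
15 yaw -0.11209827743351905 x at y=-255 504.86701619427924 151 152 0.28639142932726575 far end y -158.06340351078654 near -238.44637604751466
(np.float64(350.9781697686824), np.float64(247.6316964163616)) (np.float64(406.65253423890556), np.float64(304.0572936320386))
```

View pics/w11.png

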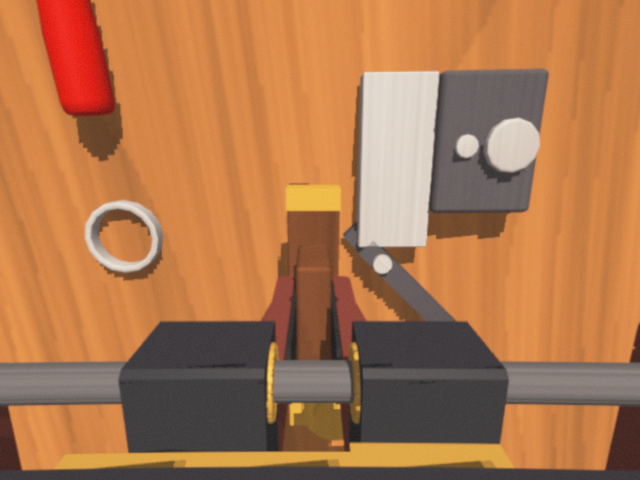

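The view shows the rest face at column ~358, rows 73–245, the dark guide bar leading off from (355,240), and the stock clear to the left. Face yaw is -0.112 and the corner is near (505.4,-257). The face length fits, and so does the 50 mm from corner to guide-bar middle. Lower the bevel, close the gap and slide along.

>>> move_arm(motion=[[0, 0, -10, 0, 0, 0, 4], [0, 0, -22, 0, 0, 0, 4], [0, 0, -33, 0, 0, 0, 4], [0, 0, -39, 0, 0, 0, 4], [0, 0, -39.5, 0, 0, 0, 4]])

```text
t: 26.32
ee_pos: [480.9, -256.3, 4.7]
orientation: [-3.136, 0.172, 0.004]
ft_force: [-0.6, 0.2, -4.1]
width: 13.9
```

>>> move_arm(motion=[[2, 0, 0, 0, 0, 0, 4], [5, -0.5, 0, 0, 0, 0, 4], [8, -1, 0, 0, 0, 0, 4], [10, -1, 0, 0, 0, 0, 4], [10, -1, 0, 0, 0, 0, 4]])

```text
t: 26.73
ee_pos: [492.7, -258.1, 6.8]
orientation: [3.136, -0.172, 0.002]
ft_force: [0.5, -0.7, -3.8]
width: 14.0
```

```bash
python3 -c "
from h import *
st();bf((505.4,-257),-.11)"
```

```text
t 26.73 pos [ 492.7  -258.09    6.76] yaw -0.10984569357207725 tilt [ 0. -0. -1.] F [ 0.54 -0.74 -3.83] w 13.967564336241578
t 26.73 corner in part frame (-0.5, -64.5) yaw -0.110 z 6.8 F' (0.6, -0.7, -3.8) Mz 0.01 w 14.0
```

>>> move_arm(motion=[[0.5, 5, 0, 0, 0, 0, 4], [1.1, 10, 0, 0, 0, 0, 4], [1.6, 15, 0, 0, 0, 0, 4], [2.2, 20, 0, 0, 0, 0, 4], [2.7, 25, 0, 0, 0, 0, 4]])

```text
t: 27.15
ee_pos: [494.4, -232.0, 6.5]
orientation: [-3.137, 0.172, 0.0]
ft_force: [-0.3, 0.2, -3.5]
width: 13.6
```

```bash
python3 -c "
from h import *
st();bf((505.4,-257),-.11)"
```

```text
t 27.15 pos [ 494.43 -232.04    6.51] yaw -0.10971324568751203 tilt [-0.  0. -1.] F [-0.29  0.22 -3.51] w 13.610859093675295
t 27.15 corner in part frame (-1.6, -38.4) yaw -0.110 z 6.5 F' (-0.3, 0.2, -3.5) Mz 0.02 w 13.6
```

>>> move_arm(motion=[[0.4, 4, -0.5, 0, 0, 0, 4], [0.8, 8, -1, 0, 0, 0, 4], [1.2, 12, -1.3, 0, 0, 0, 4], [1.6, 16, -1.3, 0, 0, 0, 4], [1.6, 16, -1.3, 0, 0, 0, 4]])

```text
t: 27.57
ee_pos: [496.0, -216.1, 5.1]
orientation: [-3.137, 0.172, 0.001]
ft_force: [0.0, -0.3, -2.4]
width: 13.8
```

>>> move_arm(motion=[[0.4, 4, 0, 0, 0, 0, 4], [0.8, 8, 0, 0, 0, 0, 4], [1.2, 12, 0, 0, 0, 0, 4], [1.2, 12, 0, 0, 0, 0, 4]])

```text
t: 27.9
ee_pos: [497.2, -204.0, 5.1]
orientation: [-3.137, 0.172, 0.001]
ft_force: [0.3, 0.5, -3.5]
width: 13.6
```

```bash
python3 -c "
from h import *
st();bf((505.4,-257),-.11)
im=get_image('scene');marks(im,['guide_edge','rest_corner','bevel_corner','blade_edge'],1)"
```

```text
t 27.9 pos [ 497.16 -204.03    5.14] yaw -0.10963332625306037 tilt [-0.  0. -1.] F [ 0.31  0.5  -3.46] w 13.637818583541078
t 27.90 corner in part frame (-2.0, -10.3) yaw -0.110 z 5.1 F' (0.3, 0.5, -3.5) Mz -0.05 w 13.6
guide_edge 0.63 [192. 183.] [ 551.72 -298.87    8.  ]
rest_corner 0.7 [194. 212.] [ 508.01 -257.33    0.  ]
bevel_corner 0.8 [190. 206.] [ 508.35 -274.63    0.  ]
blade_edge 0.62 [248. 490.] [254.09 281.1    5.  ]
```

>>> move_arm(motion=[[1, 0, -0.2, 0, 0, 0, 4], [2, 0, -0.2, 0, 0, 0, 4], [2, 0, -0.2, 0, 0, 0, 4], [2, 0, -0.2, 0, 0, 0, 4]])

```text
t: 28.48
ee_pos: [499.3, -204.9, 4.9]
orientation: [3.137, -0.173, -0.0]
ft_force: [-0.8, -1.3, -3.5]
width: 13.7
```

>>> move_arm(motion=[[0.5, 0, 0, 0, 0, 0, 4], [1, 0, 0, 0, 0, 0, 4], [1, 0, 0, 0, 0, 0, 4], [1, 0, 0, 0, 0, 0, 4]])

```text
t: 28.82
ee_pos: [500.1, -204.8, 4.9]
orientation: [-3.137, 0.173, 0.0]
ft_force: [-0.8, -0.4, -4.7]
width: 13.5
```

```bash
python3 -c "
from h import *
bf((505.4,-257),-.11)"
```

```text
t 28.82 corner in part frame (1.0, -10.7) yaw -0.110 z 4.9 F' (-0.7, -0.4, -4.7) Mz 0.01 w 13.5
```

>>> move_arm(motion=[[0.5, 0, 0, 0, 0, 0, 4], [1, 0, 0, 0, 0, 0, 4], [1, 0, 0, 0, 0, 0, 4], [1, 0, 0, 0, 0, 0, 4]])

```text
t: 29.15
ee_pos: [500.3, -204.6, 4.8]
orientation: [-3.137, 0.172, 0.003]
ft_force: [-5.2, -2.0, -1.7]
width: 13.6
```

>>> move_arm(motion=[[0.5, 0, 0, 0, 0, 0, 4], [1, 0, 0, 0, 0, 0, 4], [1, 0, 0, 0, 0, 0, 4], [1, 0, 0, 0, 0, 0, 4]])

```text
t: 29.48
ee_pos: [500.4, -204.5, 4.6]
orientation: [-3.136, 0.172, 0.005]
ft_force: [-7.0, -1.1, -1.8]
width: 13.6
```

```bash
python3 -c "
from h import *
bf((505.4,-257),-.11)"
```

```text
t 29.48 corner in part frame (1.4, -10.4) yaw -0.109 z 4.6 F' (-6.9, -1.9, -1.8) Mz 0.19 w 13.6
```

>>> move_arm(motion=[[-0.5, 0, 0.2, 0, 0, 0.004, 4], [-0.3, 2, 0.3, 0, 0, 0.006, 4], [-0.1, 4, 0.3, 0, 0, 0.006, 4], [0.1, 6, 0.3, 0, 0, 0.006, 4], [0.1, 6, 0.3, 0, 0, 0.006, 4]])

```text
t: 29.9
ee_pos: [501.1, -198.4, 4.9]
orientation: [-3.137, 0.163, 0.004]
ft_force: [-4.7, -1.8, -3.1]
width: 13.9
```

```bash
python3 -c "
from h import *
bf((505.4,-257),-.11)"
```

```text
t 29.90 corner in part frame (1.7, -4.2) yaw -0.104 z 4.9 F' (-4.5, -2.3, -3.1) Mz -0.05 w 13.9
```

>>> move_arm(motion=[[0.1, 1, 0, 0, 0, 0, 4], [0.2, 2, 0, 0, 0, 0, 4], [0.2, 2, 0, 0, 0, 0, 4], [0.2, 2, 0, 0, 0, 0, 4]])

```text
t: 30.23
ee_pos: [501.3, -196.6, 4.9]
orientation: [-3.137, 0.163, 0.004]
ft_force: [-6.8, -2.8, -4.0]
width: 14.3
```

```bash
python3 -c "
from h import *
bf((505.4,-257),-.11)"
```

```text
t 30.23 corner in part frame (1.7, -2.3) yaw -0.104 z 4.9 F' (-6.5, -3.5, -4.0) Mz -0.05 w 14.3
```

>>> move_arm(motion=[[-0.2, 1, 0, 0, 0, 0, 4], [-0.2, 1, 0, 0, 0, 0, 4], [-0.2, 1, 0, 0, 0, 0, 4], [-0.2, 1, 0, 0, 0, 0, 4]])

```text
t: 30.57
ee_pos: [501.4, -195.6, 4.9]
orientation: [-3.137, 0.163, 0.003]
ft_force: [-4.4, -2.6, -3.1]
width: 14.0
```

>>> move_arm(motion=[[0, 1, 0, 0, 0, 0, 4], [0, 1, 0, 0, 0, 0, 4], [0, 1, 0, 0, 0, 0, 4], [0, 1, 0, 0, 0, 0, 4]])

```text
t: 30.9
ee_pos: [501.5, -194.7, 5.0]
orientation: [-3.137, 0.163, 0.002]
ft_force: [-5.2, -1.5, -3.6]
width: 13.9
```

```bash
python3 -c "
from h import *
bf((505.4,-257),-.11)"
```

```text
t 30.90 corner in part frame (1.7, -0.4) yaw -0.104 z 5.0 F' (-5.0, -2.1, -3.6) Mz -0.03 w 13.9
```

>>> move_arm(motion=[[0, 1, 0, 0, 0, 0, 4], [0, 1, 0, 0, 0, 0, 4], [0, 1, 0, 0, 0, 0, 4], [0, 1, 0, 0, 0, 0, 4]])

```text
t: 31.23
ee_pos: [501.6, -193.7, 5.0]
orientation: [-3.137, 0.163, 0.002]
ft_force: [-4.8, -3.1, -3.5]
width: 13.9
```

>>> move_arm(motion=[[0, 1, 0, 0, 0, 0, 4], [0, 1, 0, 0, 0, 0, 4], [0, 1, 0, 0, 0, 0, 4], [0, 1, 0, 0, 0, 0, 4]])

```text
t: 31.57
ee_pos: [501.6, -193.3, 5.0]
orientation: [3.137, -0.163, -0.002]
ft_force: [-5.4, -5.0, -4.4]
width: 14.0
```

```bash
python3 -c "
from h import *
bf((505.4,-257),-.11)"
```

```text
t 31.57 corner in part frame (1.6, 1.0) yaw -0.104 z 5.0 F' (-4.9, -5.6, -4.4) Mz -0.11 w 14.0
```

>>> move_arm(motion=[[0.4, 0.4, -0.1, 0, 0, 0, 4], [0.9, 0.8, -0.2, 0, 0, 0, 4], [0.9, 0.8, -0.2, 0, 0, 0, 4], [0.9, 0.8, -0.2, 0, 0, 0, 4]])

```text
t: 31.9
ee_pos: [501.7, -193.1, 4.9]
orientation: [3.136, -0.162, -0.004]
ft_force: [-9.3, -9.7, -2.1]
width: 13.8
```

```bash
python3 -c "
from h import *
bf((505.4,-257),-.11)"
```

```text
t 31.90 corner in part frame (1.7, 1.2) yaw -0.103 z 4.9 F' (-8.2, -10.6, -2.1) Mz -0.11 w 13.8
```

>>> move_arm(motion=[[0, -0.5, -0.2, 0, 0, 0, 4], [0, -0.5, -0.2, 0, 0, 0, 4], [0, -0.5, -0.2, 0, 0, 0, 4], [0, -0.5, -0.2, 0, 0, 0, 4], [0, -0.5, -0.2, 0, 0, 0, 4]])

```text
t: 32.32
ee_pos: [501.7, -193.1, 4.8]
orientation: [3.137, -0.163, -0.004]
ft_force: [-8.9, -6.3, 0.1]
width: 13.7
```

```bash
python3 -c "
from h import *
bf((505.4,-257),-.11)"
```

```text
t 32.32 corner in part frame (1.7, 1.1) yaw -0.104 z 4.8 F' (-8.1, -7.3, 0.1) Mz -0.13 w 13.7
```

>>> move_arm(motion=[[0, 0, 0, 0, 0, 0, 4], [0, 0, 0, 0, 0, 0, 4], [0, 0, 0, 0, 0, 0, 4], [0, 0, 0, 0, 0, 0, 4], [0, 0, 0, 0, 0, 0, 4]])

```text
t: 32.73
ee_pos: [501.7, -193.1, 4.8]
orientation: [3.137, -0.163, -0.004]
ft_force: [-9.7, -7.6, 0.7]
width: 13.8
```

>>> move_arm(motion=[[0, 0, 0, 0, 0, 0, 32], [0, 0, 0, 0, 0, 0, 32], [0, 0, 0, 0, 0, 0, 32], [0, 0, 0, 0, 0, 0, 32], [0, 0, 0, 0, 0, 0, 32]])

```text
t: 33.15
ee_pos: [504.0, -192.5, 5.2]
orientation: [3.137, -0.163, 0.002]
ft_force: [0.1, 0.2, 0.4]
width: 31.9
```

>>> move_arm(motion=[[-3, -1, 6, 0, 0, 0, 32], [-3, -1, 20, 0, 0, 0, 32], [-3, -1, 40, 0, 0, 0, 32], [-3, -1, 60, 0, 0, 0, 32], [-3, -1, 60, 0, 0, 0, 32]])

```text
t: 33.57
ee_pos: [502.5, -194.4, 68.4]
orientation: [3.135, -0.163, 0.008]
ft_force: [1.2, 0.6, 0.7]
width: 31.8
```

```bash
python3 -c "
from h import *
st()
im=get_image('wrist');marks(im,['lock_top','bevel_corner','bevel_grip','rest_corner','blade_edge','guide_edge'],1);save(im,'w12.png')
im=get_image('scene');marks(im,['lock_top','bevel_corner','bevel_grip','rest_corner','blade_edge','guide_edge'],2)"
```

```text
t 33.57 pos [ 502.46 -194.42   68.41] yaw -0.10393245286700017 tilt [ 0.01 -0.   -1.  ] F [1.22 0.63 0.74] w 31.78667148992019
lock_top 0.93 [343. 329.] [ 505.93 -251.46   40.  ]
bevel_corner 0.73 [322. 328.] [ 506.65 -258.15    0.  ]
bevel_grip 0.78 [258. 311.] [ 500.92 -194.47   39.  ]
rest_corner 0.74 [322. 329.] [ 507.07 -257.62    0.  ]
blade_edge 0.45 [322. 325.] [ 504.44 -254.82    5.  ]
guide_edge 0.26 [323. 325.] [ 504.53 -254.36    8.  ]
lock_top 0.71 [348. 498.] [479.08 393.17  40.  ]
lock_top 0.66 [219. 508.] [195.22 278.94  40.  ]
bevel_corner 0.67 [237. 501.] [207.15 283.88   0.  ]
bevel_corner 0.64 [197. 210.] [ 517.58 -249.82    0.  ]
bevel_grip 0.83 [192. 231.] [ 503.35 -190.53   39.  ]
bevel_grip 0.72 [193. 211.] [ 534.41 -218.9    39.  ]
rest_corner 0.61 [195. 210.] [ 513.47 -256.81    0.  ]
blade_edge 0.74 [195. 212.] [ 513.85 -248.41    5.  ]
blade_edge 0.53 [246. 491.] [248.87 280.88   5.  ]
guide_edge 0.7 [313. 346.] [564.67 165.93   8.  ]
guide_edge 0.59 [194. 188.] [ 547.85 -284.51    8.  ]
```

The corners coincide in the wrist view. I'll back off upward and compare the blade and guide-bar slopes numerically.

>>> move_arm(motion=[[0, 0, 35, 0, 0, 0, 32], [0, 15, 70, 0, 0, 0, 32], [0, 30, 105, 0, 0, 0, 32], [0, 45, 130, 0, 0, 0, 32], [0, 60, 150, 0, 0, 0, 32]])

```text
t: 34.68
ee_pos: [501.0, -133.2, 217.4]
orientation: [3.137, -0.164, 0.004]
ft_force: [-0.2, -0.5, -1.4]
width: 31.7
```

>>> move_arm(motion=[[0, 0, 0, 0, 0, 0, 32], [0, 0, 0, 0, 0, 0, 32], [0, 0, 0, 0, 0, 0, 32]])

```text
t: 34.93
ee_pos: [499.7, -133.6, 214.0]
orientation: [-3.137, 0.163, 0.002]
ft_force: [-0.5, -0.1, -0.1]
width: 32.1
```

```bash
python3 - <<'E'
from h import *
st()
im=get_image("wrist");save(im,"w13.png")
marks(im,['lock_top','bevel_corner','bevel_grip','rest_corner','blade_edge','guide_edge'],1)
C=np.array([507.2,-256.]);yaw=-.107
hsv=cv2.cvtColor(im["color"],cv2.COLOR_RGB2HSV).astype(int)
# profile across blade/guide at stations along expected slope direction (local n axis, at z=8)
for a in(.463,):
    for L in(40,60,80,95):
        d=yaw-a;u=np.array([np.cos(d),np.sin(d)]);n=np.array([-u[1],u[0]])
        s=[]
        for k in range(-24,24,2):
            p=C+u*L+n*k;q=px(im,(p[0],p[1],8));c,r=int(round(q[0])),int(round(q[1]))
            s.append("%d:%d/%d"%(k,hsv[r,c,1],hsv[r,c,2]))
        print(L,[round(float(v)) for v in px(im,(*(C+u*L),8))]," ".join(s))
E
```

```text
t 34.93 pos [ 499.73 -133.61  214.03] yaw -0.10367478221670241 tilt [-0.  0. -1.] F [-0.48 -0.15 -0.09] w 32.0960360815721
lock_top 0.79 [323. 332.] [ 506.06 -253.25   40.  ]
bevel_corner 0.79 [314. 332.] [ 506.77 -262.68    0.  ]
bevel_grip 0.65 [269. 321.] [ 500.3  -193.87   39.  ]
rest_corner 0.62 [311. 329.] [ 503.93 -258.89    0.  ]
blade_edge 0.49 [302. 205.] [ 367.2  -231.27    5.  ]
guide_edge 0.34 [309. 330.] [ 505.4  -253.09    8.  ]
40 [364, 326] -24:119/71 -22:8/34 -20:35/36 -18:0/31 -16:25/31 -14:30/34 -12:45/34 -10:15/34 -8:54/33 -6:20/39 -4:22/46 -2:9/54 0:31/49 2:90/68 4:109/84 6:143/121 8:145/139 10:145/139 12:149/140 14:152/139 16:151/137 18:139/141 20:145/142 22:148/138
60 [379, 333] -24:41/44 -22:50/41 -20:84/58 -18:143/100 -16:138/107 -14:145/137 -12:151/137 -10:149/139 -8:145/139 -6:149/140 -4:150/138 -2:146/138 0:149/139 2:150/138 4:145/141 6:154/139 8:144/138 10:148/138 12:145/141 14:141/141 16:143/139 18:142/140 20:144/140 22:149/139
80 [395, 341] -24:138/70 -22:140/82 -20:138/107 -18:142/138 -16:147/139 -14:144/136 -12:143/137 -10:145/139 -8:144/126 -6:123/89 -4:80/51 -2:32/48 0:13/39 2:14/37 4:15/35 6:22/35 8:31/33 10:30/42 12:9/57 14:17/59 16:20/64 18:16/62 20:8/61 22:25/62
95 [406, 346] -24:25/101 -22:101/83 -20:151/105 -18:153/107 -16:156/106 -14:158/131 -12:175/178 -10:175/218 -8:173/224 -6:169/173 -4:129/81 -2:38/53 0:21/61 2:27/66 4:21/62 6:23/66 8:13/61 10:20/63 12:12/62 14:21/61 16:12/64 18:17/61 20:8/62 22:20/65
```

>>> move_arm(motion=[[10, 25, 20, 0, 0, 0, 32], [20, 50, 40, 0, 0, 0, 32], [30, 75, 60, 0, 0, 0, 32], [40, 100, 60, 0, 0, 0, 32], [40, 100, 60, 0, 0, 0, 32]])

```text
t: 35.7
ee_pos: [542.5, -30.5, 276.1]
orientation: [-3.136, 0.16, -0.005]
ft_force: [0.1, -0.1, 0.6]
width: 31.6
```

>>> move_arm(motion=[[0, 0, 0, 0, 0, 0, 32], [0, 0, 0, 0, 0, 0, 32], [0, 0, 0, 0, 0, 0, 32]])

```text
t: 35.95
ee_pos: [539.5, -34.3, 274.2]
orientation: [3.137, -0.165, -0.002]
ft_force: [0.0, -0.4, 0.3]
width: 32.1
```

```bash
cat > prof.py <<'E'
from h import *
def prof(im,C,yaw,zs,Ls=(30,45,60,75,90,100),a=.463):
    hsv=cv2.cvtColor(im["color"],cv2.COLOR_RGB2HSV).astype(int)
    d=yaw-a;u=np.array([np.cos(d),np.sin(d)]);n=np.array([-u[1],u[0]])
    for L in Ls:
        s=[]
        for k in range(-24,24,2):
            p=C+u*L+n*k;q=px(im,(p[0],p[1],zs));c,r=int(round(q[0])),int(round(q[1]))
            s.append("%d:%d/%d"%(k,hsv[r,c,1],hsv[r,c,2]))
        print(L,[round(float(v)) for v in px(im,(*(C+u*L),zs))]," ".join(s))
E
python3 - <<'E'
from prof import *
st()
im=get_image("wrist");save(im,"w14.png")
marks(im,['lock_top','bevel_corner','bevel_grip','rest_corner','blade_edge','guide_edge'],1)
prof(im,np.array([507.2,-256.]),-.107,8)
E
```

```text
t 35.95 pos [539.55 -34.31 274.16] yaw -0.10480884059853772 tilt [-0. -0. -1.] F [ 0.04 -0.35  0.25] w 32.135239061123805
lock_top 0.46 [ 19. 316.] [559.95 141.42  40.  ]
bevel_corner 0.62 [359. 306.] [ 504.99 -256.44    0.  ]
bevel_grip 0.55 [333. 292.] [ 495.1  -194.37   39.  ]
rest_corner 0.93 [360. 306.] [ 504.47 -257.46   -0.  ]
blade_edge 0.23 [362. 308.] [ 508.17 -257.82    5.  ]
30 [328, 371] -24:27/123 -22:22/126 -20:28/128 -18:27/133 -16:29/133 -14:28/135 -12:29/134 -10:31/133 -8:29/132 -6:23/131 -4:26/128 -2:29/124 0:28/118 2:27/125 4:26/128 6:27/132 8:24/125 10:30/112 12:27/112 14:28/110 16:27/103 18:25/121 20:33/201 22:33/209
45 [338, 376] -24:28/126 -22:20/127 -20:27/123 -18:24/127 -16:26/126 -14:22/125 -12:27/130 -10:29/133 -8:23/132 -6:27/133 -4:30/137 -2:25/132 0:27/131 2:24/128 4:26/128 6:29/125 8:24/126 10:30/127 12:25/132 14:30/127 16:23/121 18:22/116 20:23/110 22:23/109
60 [347, 380] -24:18/113 -22:26/120 -20:19/121 -18:27/124 -16:28/127 -14:32/127 -12:24/126 -10:24/126 -8:26/127 -6:24/128 -4:27/133 -2:33/132 0:27/133 2:27/134 4:27/132 6:23/131 8:25/132 10:27/131 12:27/124 14:25/121 16:27/122 18:26/126 20:27/131 22:27/124
75 [357, 384] -24:29/96 -22:27/95 -20:26/106 -18:23/110 -16:25/113 -14:26/116 -12:23/124 -10:28/126 -8:28/128 -6:26/128 -4:26/128 -2:28/128 0:22/127 2:29/133 4:28/135 6:28/136 8:26/135 10:27/132 12:27/133 14:28/135 16:25/132 18:29/131 20:31/125 22:27/121
90 [367, 389] -24:102/107 -22:30/77 -20:22/94 -18:28/100 -16:29/98 -14:22/93 -12:20/100 -10:20/112 -8:26/118 -6:21/121 -4:23/123 -2:28/128 0:26/126 2:24/127 4:22/126 6:22/127 8:23/124 10:22/130 12:25/134 14:31/133 16:28/137 18:31/133 20:29/130 22:25/131
100 [374, 392] -24:162/201 -22:155/158 -20:111/99 -18:26/69 -16:20/75 -14:25/93 -12:29/104 -10:16/95 -8:19/107 -6:30/110 -4:22/115 -2:22/116 0:26/120 2:29/125 4:26/127 6:28/126 8:24/126 10:21/124 12:27/125 14:20/125 16:22/130 18:27/134 20:29/134 22:27/131
```

```bash
python3 - <<'E'
from prof import *
for n in("top","scene"):
    im=get_image(n);print(n)
    marks(im,['lock_top','bevel_corner','rest_corner','blade_edge','guide_edge'],2)
    prof(im,np.array([507.2,-256.]),-.107,10,(40,60,80,95))
    q=px(im,(540,-270,8));c,r=int(q[0]),int(q[1]);cv2.imwrite("pics/f_%s.png"%n,crop(im,(c-50,r-40,c+50,r+40),6))
E
```

```text
top
lock_top 0.62 [241. 456.] [ 512.7  -249.71   40.  ]
lock_top 0.55 [384. 204.] [197.56 288.48  40.  ]
bevel_corner 0.75 [380. 210.] [197.19 282.29   0.  ]
bevel_corner 0.6 [245. 456.] [ 508.06 -262.82    0.  ]
rest_corner 0.78 [245. 455.] [ 508.93 -260.47    0.  ]
blade_edge 0.69 [357. 209.] [249.62 285.49   5.  ]
blade_edge 0.51 [226. 464.] [ 551.02 -280.32    5.  ]
40 [463, 230] -24:62/178 -22:63/179 -20:65/169 -18:65/169 -16:66/154 -14:51/154 -12:55/153 -10:42/150 -8:37/130 -6:40/109 -4:38/94 -2:40/82 0:41/74 2:41/74 4:46/72 6:44/75 8:46/72 10:55/74 12:88/90 14:142/131 16:153/150 18:153/147 20:152/149 22:153/145
60 [468, 223] -24:61/179 -22:61/179 -20:62/178 -18:62/177 -16:60/179 -14:60/179 -12:60/180 -10:61/179 -8:61/176 -6:62/172 -4:62/168 -2:67/137 0:62/149 2:61/104 4:54/75 6:54/75 8:45/73 10:62/74 12:123/110 14:123/110 16:158/136 18:152/144 20:154/141 22:154/141
80 [472, 216] -24:61/179 -22:64/179 -20:63/178 -18:63/178 -16:58/179 -14:61/177 -12:62/178 -10:62/178 -8:64/175 -6:63/181 -4:62/177 -2:61/179 0:60/178 2:64/178 4:60/178 6:60/179 8:62/178 10:62/178 12:61/171 14:70/15
[... 1092 characters left out ...]
65/175 -16:165/175 -14:123/179 -12:123/179 -10:60/179 -8:44/144 -6:44/144 -4:48/102 -2:48/102 0:54/85 2:55/84 4:52/83 6:54/85 8:54/85 10:54/85 12:54/85 14:54/85 16:56/86 18:56/86 20:83/98 22:83/98
80 [174, 197] -24:168/175 -22:168/175 -20:168/175 -18:168/175 -16:149/178 -14:149/178 -12:98/183 -10:54/174 -8:56/170 -6:49/120 -4:49/120 -2:55/88 0:58/84 2:58/84 4:58/84 6:58/84 8:57/85 10:57/85 12:54/85 14:57/85 16:57/85 18:60/85 20:60/85 22:111/113
95 [167, 198] -24:168/179 -22:168/179 -20:167/177 -18:153/177 -16:153/177 -14:101/181 -12:101/181 -10:55/175 -8:55/175 -6:45/130 -4:50/92 -2:50/92 0:53/82 2:53/82 4:55/83 6:58/84 8:58/84 10:59/86 12:59/86 14:61/84 16:61/84 18:61/84 20:94/100 22:94/100
```

In the scene image the blade-to-guide-bar boundary sits at a constant offset from 40 to 95 mm along the arm's slope, with no bench showing between them. That means the bar lies flush on the blade at the pattern's slope. The arm is clear, so I'll hand in.

```bash
python3 -c "
from h import *
st();print(close_job())"
```

```text
t 36.9 pos [540.28 -33.48 274.87] yaw -0.10391946323255755 tilt [-0. -0. -1.] F [ 0.78  0.57 -0.89] w 32.13919709311489
the job is handed in; nothing more can be done
None
```

The job is handed in at 36.9 s. The bevel was set on the brass bracket, locked, and now lies home in the filing rest with the guide bar swung to the bracket arm's slope.

- **Bracket:** I pressed along the straight face with about 8.6 N (about 7 N against the face), then let go. The button went down onto its stop and held at 20.9 N. On regripping, the rib was within 0.3 mm of the home pose.
- **Rest:** I pressed along the face with about 7–8 N, after a brief 10.6 N that I eased off. The combined force on the rest peaked at about 13 N. Then I released and raised the arm clear.

**Last checks:**
- The wrist camera put the bevel's corner and the rest's corner within a pixel of each other.
- In the scene camera, the line between blade and guide bar ran straight and gap-free, parallel to the bracket arm's slope to about 0.02 rad.

**What disagreed or could not be checked:**
- **Finger height:** the real fingertips sit about 27–30 mm above the reported tool point. My first grasp slipped off the top of the rib because of this. I corrected it from the images, and nothing was seen to move.
- **Yaw:** the stock sat flush at a tool yaw of -0.104 at the rest, against -0.110 at the bracket. I put this down to a small change in grip.
- **Final look:** the 12-picture viewing limit was reached, so the finished fit was checked by numbers only. The single-point network readings on the guide bar scattered by several millimetres.

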